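# Level a rocking comparator base

## Task

The grey comparator base on the bench rocks on its two middle feet. Gently turn its two black side screws until the base stands level and all four feet bear firmly on the bench, so that it no longer rocks; do not jack it up off its middle feet, drag it about or disturb the small parts round it.

Things in the scene. Friction and masses are not known exactly. Their poses are not given: they have to be found in the camera images.
- base: grey plate 150 x 150 mm with an ear at each side (250 mm over the ears), top 33 mm above the bench, carrying a round comparator (85 mm high) up to 16 mm left or right of its middle; 1.4 to 1.8 kg in all. Origin: centre of its underside, at bench height; x to its rear (away from the robot), y to its left, z up. It rocks about its x axis on the middle feet and starts leaning to one side by up to 4 degrees.
- left_knob (a point): middle of the black round knob of the left screw: 28 mm across, 26 mm high with domed top, 75 mm above the base's underside, 100 mm left of its centre, 16 mm clear of the boss below it. It turns about the base's z axis and keeps its height in the base. Clockwise seen from above runs the foot below it down, 10 mm a turn (right-hand thread). Friction about 0.04 N m.
- right_knob (a point): the same for the right screw, 100 mm right of the base's centre; same thread and direction
- left_foot: the side foot below the left knob: a sleeve fixed under the ear, and in it a rubber-cushioned foot, 24 mm across, that the screw drives down; it gives 1 mm for 10 N. Its length at the start differs: with the base level it is 1 to 7 mm short of the bench, not measured but felt by pressing the knob down. It can go 4 mm below bench level. Origin: on the screw's axis, level with the base's, fixed in the base
- right_foot: the same under the right screw
- front_foot: fixed pointed steel foot, 60 mm in front of the base's centre; its origin is that of the base
- rear_foot: fixed pointed steel foot, 60 mm behind the base's centre; its origin is that of the base
- spanner_nut: bystander: steel slotted hexagon nut, 29 x 26 x 23 mm, in front of the base; origin at the centre of its underside
- collet: bystander: steel spring collet, 28 mm across, 36 mm high, behind the base; origin at the centre of its underside
- gauge_block: bystander: steel gauge block 9 x 35 x 30 mm, standing behind the base; origin at the centre of its underside

How it is judged:
By the outcome, as a careful person would: the job done as asked, in the order asked, and still so for the second after the job is handed in, with the robot touching nothing.
It also fails if it takes over 72 s, if anything falls off the work surface, if the arm or the gripper's body presses on something with over 40 N, if the wrist force passes 120 N, or if a joint passes its speed limit or range.

## Robot

A 6-joint arm with a two-finger parallel gripper is mounted at the origin on a cart in front of the work surface, level with it; the furniture and walls round the work are solid. World frame = base frame: x ahead of the robot, y to its left, z up, the work surface at z = 0. Lengths are in m, angles in degrees, forces in N, time in s.
With the tool pointing down it reaches from about 0.4 to 0.825 m from the base axis. Payload 7 kg.
Tool frame: the origin (TCP) lies midway between the tips of the shut fingers; the grasp point (between the pads) lies 19 mm behind it (grip_depth is the distance from the TCP to the grasp point, in m); z points along the fingers, y is the direction in which the jaws open and shut (so a half turn about z gives the same grasp; the last joint's range is limited). The gripper opens to 88 mm and grips with 3 to 60 N. Pads are 19 mm wide; open, the fingers measure 130 mm over their backs; the gripper's body (78 mm by 193 mm) begins 47 mm behind the grasp point.
Start: joints at [-50.816, 20.546, 0.682, 0, -70.136, -16.507], TCP at [0.26, -0.623, 0.227] pointing down, gripper open.
Joint ranges: [-176.03, 176.03], [-82.01, 121.73], [-58.28, 71.71], [-173.87, 95.51], [-174.79, -0.11], [-173.66, 173.66]. Speed limits (degrees/s): [136.94, 136.94, 172.46, 180, 180, 180].

## Interface

Orientations are given as [roll, pitch, yaw] about the fixed x, y, z axes, in that order (R = Rz(yaw) Ry(pitch) Rx(roll)).
In Python, from plant import * gives the robot as it stands.
- The arm moves only by the shell command python3 -m inch 'ROWS'. ROWS is JSON, a list of rows, each an object of numbers: "ax", "ay", "az": the turn, a rotation vector about the tool's x, y, z in degrees; "dx", "dy", "dz": the shift along the tool's x, y, z in mm; "fingers": the finger opening in mm, from 0 to 87.6. In form: [{"ax": .., "ay": .., "az": .., "dx": .., "dy": .., "dz": .., "fingers": ..}, ...]. A call has 1 to 8 rows; each row is the pose to reach, as a shift and turn from the pose commanded when the call began, along the tool's axes at that moment; what a row does not reach only later rows make up. A row lasts 1/8 s, in which the tool goes at most 62.5 mm and 10.7 degrees, less where a joint would pass 70% of its speed; a pose out of reach is approached as far as the arm can. A call with a gripper value outside its range is refused whole. The fingers move at their own pace and stop on an object; the grip force is fixed at half the most. Time passes only in rows, so rows that repeat a pose let the fingers close. It gives the time, the measured TCP pose, the force and the opening at its end, in the units of the state.
- get_obs(): the state, without advancing time (a new reading comes with each control period).
- snapshot(name): name is "side" or "top"; returns a dict with "image" (400x640x3 uint8, red, green, blue), "fx", "fy", "cx", "cy" (pixels), "k1" (the pictures are not rectified: a ray, as slopes to the right and down, at radius r is drawn at 1 + k1 r^2 times it, then the intrinsics apply), "rvec" (rotation vector, rad) and "tvec" (3), from world to camera coordinates, as OpenCV has them. Camera axes: x right, y down, z forward; pixel columns grow to the right and rows downward; lengths in m; the calibration is good to about 2 mm. A picture is of the moment at which its call begins. There is no depth.
- close_job(): hands the job in, once; it reports no verdict.
Trained networks look in the newest picture that a camera, given by its name, has taken for a name from the list of things; names that differ only in an ending like _2 or _b are one class to them, and where a whole thing is asked for, a point or a joint stands for the part that bears it (a point fixed in the world has none). Each returns a list of dicts, best first, with "score" (0 to 1); they miss things now and then, are a little off and sometimes report something else, mostly with a low value. They report only what shows in the picture. A call takes as long as a camera call.
- search_frame(target, camera): "bbox" ([centre column, centre row, width, height] in pixels, round what is visible of it).
- trace(target, camera): "mask" (400x640 bool, what is visible of it) and "bbox" ([centre column, centre row, width, height] in pixels, round what is visible of it).
- landmark_of(target, camera): "position" ([column, row] in pixels: a listed point, or the origin of a listed thing).
The state is a dict: "clock": time; "joint_pos": joint angles; "qvel": joint speeds; "tau": joint torques, N m; "tool_pos": TCP position; "orientation": TCP orientation; "force": force on the tool from outside, world axes, zero at the start; "moment": the same for the moment, N m; "opening": finger opening in m.
Only numpy, scipy, OpenCV 4.12 (cv2) and the standard library are available. Lean on these libraries where they do the work, as an engineer would, in place of code of your own. Each camera call takes 0.05 s, during which the arm holds its last target.

## Working session

There is one attempt and no reset: what is moved stays moved. The work goes in short steps, Python scripts to look and compute and a shell command to move; the robot and the scene stay as the last step left them, time stands still between calls to the robot, and variables do not carry over. Pictures are saved under pics/ and viewed, and the job is handed in when it is done.

```bash
ls; mkdir -p pics
cat > h.py <<'E'
from plant import *
import numpy as np, cv2
def snap(n,f):
    s=snapshot(n); cv2.imwrite('pics/'+f,cv2.cvtColor(s['image'],cv2.COLOR_RGB2BGR)); return s
def ray(s,p):
    x=np.array([(p[0]-s['cx'])/s['fx'],(p[1]-s['cy'])/s['fy']]);u=x.copy()
    for _ in range(20): u=x/(1+s['k1']*(u@u))
    R=cv2.Rodrigues(np.array(s['rvec'],float))[0];t=np.array(s['tvec'],float).ravel()
    return -R.T@t, R.T@np.array([u[0],u[1],1.])
def proj(s,P):
    R=cv2.Rodrigues(np.array(s['rvec'],float))[0];t=np.array(s['tvec'],float).ravel()
    c=R@np.array(P,float)+t;u=c[:2]/c[2];u=u*(1+s['k1']*(u@u));return np.array([s['fx']*u[0]+s['cx'],s['fy']*u[1]+s['cy']])
def tri(rs):
    A=np.zeros((3,3));b=np.zeros(3)
    for c,d in rs:
        d=d/np.linalg.norm(d);M=np.eye(3)-np.outer(d,d);A+=M;b+=M@c
    return np.linalg.solve(A,b)
E
python3 - <<'E'
from h import *
S={n:snap(n,n+'0.png') for n in('side','top')}
names=['base','left_knob','right_knob','left_foot','right_foot','front_foot','rear_foot','spanner_nut','collet','gauge_block']
for n in S: 
    s=S[n];print(n,s['fx'],s['k1'],(ray(s,(320,200))[0]).round(3),ray(s,(320,200))[1].round(3))
for t in ['base','left_knob','right_knob','spanner_nut','collet','gauge_block']:
    r=[]
    for n in S:
        for d in landmark_of(t,n)[:2]:
            print(t,n,np.round(d['position'],1),round(d['score'],2))
        L=landmark_of(t,n)
        if L: r.append(ray(S[n],L[0]['position']))
    if len(r)==2:print('   tri',tri(r).round(4))
o=get_obs();print(o)
E
```

```text
pics
side 504.5338565651304 -0.07442482227393091 [0.364 0.716 0.574] [ 0.203 -0.783 -0.589]
top 514.7919849067285 -0.11692649674209964 [0.374 0.022 0.905] [ 0.209  0.008 -0.978]
base side [332.3 251.2] 0.96
base top [286.2 237.2] 0.92
   tri [ 0.5028  0.0886 -0.0033]
left_knob side [328.6 260.7] 0.96
left_knob top [222.5 238.9] 0.61
   tri [0.4864 0.1881 0.0686]
right_knob side [342.2 180. ] 0.53
right_knob top [339. 225.] 0.72
   tri [ 0.5091 -0.0027  0.0829]
spanner_nut side [412.9 251.5] 0.66
spanner_nut top [294.9 306.5] 0.59
   tri [0.3753 0.068  0.0042]
collet side [264.8 257.2] 0.51
collet top [263.8 177.5] 0.57
   tri [0.6093 0.1334 0.0016]
gauge_block side [266.7 232. ] 0.57
gauge_block top [305.3 169.6] 0.68
gauge_block top [220.8 236.7] 0.61
   tri [ 0.6302  0.0591 -0.0081]
{'clock': 1.3, 'joint_pos': array([-5.08169290e+01,  2.05473729e+01,  6.83190101e-01, -7.10121359e-04,
       -7.01354487e+01, -1.65071212e+01]), 'qvel': array([ 0.15383406,  0.01428553,  0.02233455,  0.0498787 , -0.01580899,
       -0.13484387]), 'tau': array([ 4.37383205e-04, -5.82390475e+01,  2.93305027e+01,  7.00244755e+00,
        1.25571195e-02, -3.33726305e-06]), 'tool_pos': array([ 0.26021442, -0.6228169 ,  0.22655694]), 'orientation': array([-1.79999836e+02,  7.45068817e-04, -1.57324292e+02]), 'force': array([ 0.0770645 , -0.09459651, -1.03774256]), 'moment': array([-0.04506869, -0.00872214,  0.01395056]), 'opening': 0.08732794323593476}
```

View pics/side0.png

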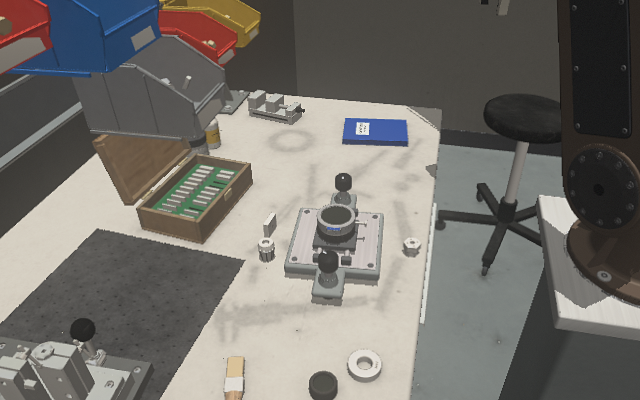

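View pics/top0.png

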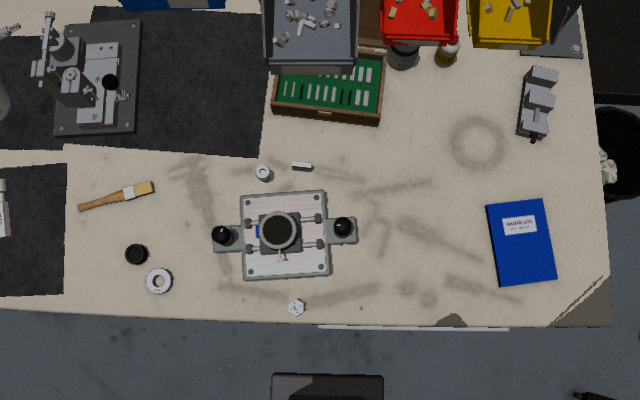

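The base is centred near (0.50, 0.09) and yawed about 7°. It leans to its left. In the top picture the knobs are at about (222,236) and (342,227). Next I'll refine with masks and a model fit.

```bash
cat > fit.py <<'E'
from h import *
from scipy.optimize import least_squares
def fit(tag='f'):
    S={n:snap(n,n+tag+'.png') for n in('side','top')}
    O={}
    for t in('left_knob','right_knob'):
        for n in S:
            for d in trace(t,n)[:2]:
                m=d['mask'];ys,xs=np.nonzero(m)
                if len(xs)==0: continue
                c=np.array([xs.mean(),ys.mean()]);print(t,n,c.round(1),len(xs),np.round(d['bbox'],1),round(d['score'],2))
                if (t,n) not in O: O[t,n]=c
            for d in landmark_of(t,n)[:1]: print('   lm',np.round(d['position'],1),round(d['score'],2))
    return S,O
def model(p,y,z=.075):
    x0,y0,yaw,th=p; R=cv2.Rodrigues(np.array([0,0,yaw]))[0]@cv2.Rodrigues(np.array([th,0,0.]))[0]
    return np.array([x0,y0,0])+R@np.array([0,y,z])
def solve(S,O):
    f=lambda p:np.concatenate([proj(S[n],model(p,.1 if t[0]=='l' else -.1))-c for (t,n),c in O.items()])
    r=least_squares(f,[.5,.09,.12,-.05],loss='soft_l1');p=r.x
    print('p',p.round(4),'yaw,th deg',np.degrees(p[2:]).round(2));print('res',r.fun.reshape(-1,2).round(1).tolist())
    print('L',model(p,.1).round(4),'R',model(p,-.1).round(4));return p
if __name__=='__main__':
    S,O=fit();solve(S,O)
    s=S['top']['image'][170:300,190:380];cv2.imwrite('pics/topz.png',cv2.resize(cv2.cvtColor(s,cv2.COLOR_RGB2BGR),None,fx=4,fy=4))
    s=S['side']['image'][160:310,270:430];cv2.imwrite('pics/sidez.png',cv2.resize(cv2.cvtColor(s,cv2.COLOR_RGB2BGR),None,fx=4,fy=4))
E
python3 fit.py
```

```text
left_knob side [328.  262.6] 443 [327.4 264.8  18.7  27.8] 0.88
   lm [327.  264.9] 0.8
left_knob top [220.7 235. ] 292 [220.8 237.2  18.5  21.5] 0.87
   lm [219.8 236.8] 0.51
right_knob side [343.  182.8] 302 [343.6 184.6  16.7  24.2] 0.79
   lm [345.2 181. ] 0.53
right_knob top [341.7 225.7] 266 [339.1 226.9  20.7  19. ] 0.72
   lm [341.1 227.3] 0.72
p [ 0.4992  0.0894  0.0954 -0.0449] yaw,th deg [ 5.47 -2.58]
res [[0.2, -0.7], [-0.9, -0.1], [0.0, -2.4], [-0.3, 0.1]]
L [0.4894 0.1922 0.0704] R [ 0.5084 -0.0066  0.0794]
```

View pics/topz.png

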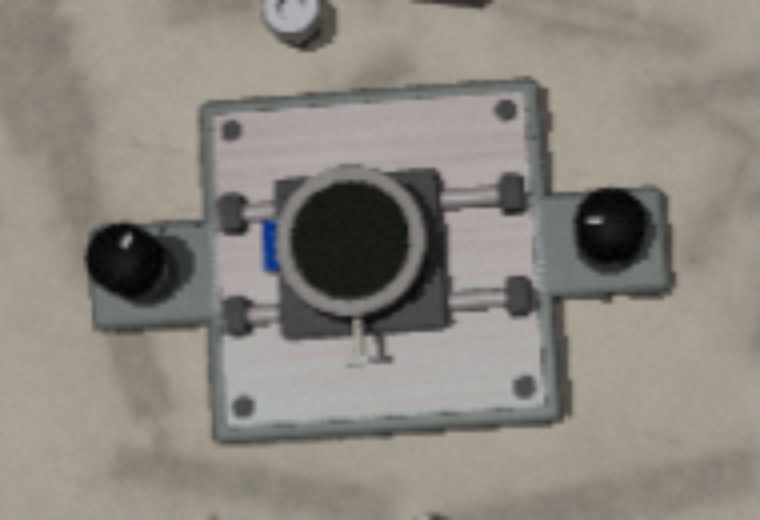

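View pics/sidez.png

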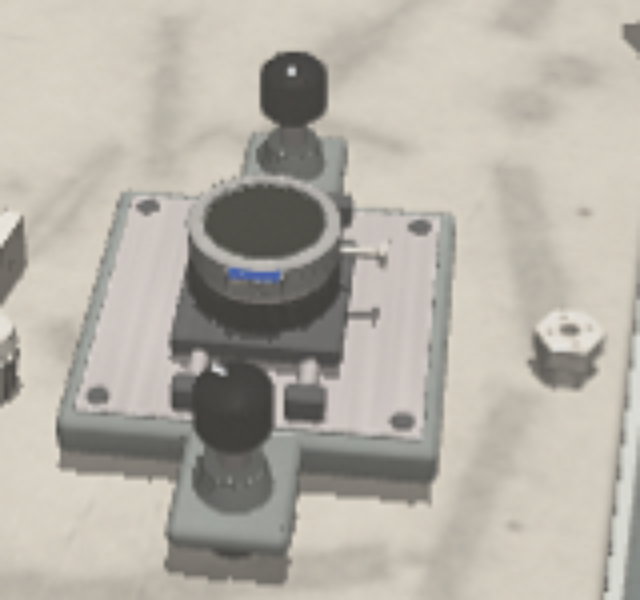

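The comparator sits left of the middle and the base leans left. From the enlarged pictures I read the knob centres as top L(221.5,234.5), R(342.5,227) and side L(328,261.8), R(343.5,182).

Run:
```python
from fit import *
S={n:snapshot(n) for n in('side','top')}
O={('l','side'):(328,261.8),('r','side'):(343.5,182),('l','top'):(221.5,234.5),('r','top'):(342.5,227)}
p=solve(S,{k:np.array(v) for k,v in O.items()})
for t in 'lr': print(t,tri([ray(S[n],O[t,n]) for n in S]).round(4))
o=get_obs();R=cv2.Rodrigues(np.array([0,0,0.]))[0]
print(o['clock'],o['tool_pos'],o['orientation'])
```

```text
p [ 0.4988  0.0884  0.0859 -0.0407] yaw,th deg [ 4.92 -2.33]
res [[0.0, -0.8], [0.5, -1.7], [-1.0, 0.1], [-0.3, -0.3]]
L [0.4899 0.191  0.0709] R [ 0.5071 -0.0081  0.079 ]
l [0.4903 0.1899 0.0682]
r [ 0.5076 -0.0087  0.0749]
1.9 [ 0.26022862 -0.62280429  0.22655366] [ 1.79999565e+02 -2.37511452e-04 -1.57322171e+02]
```

```bash
cat > go.py <<'E'
import sys
from h import *
from scipy.spatial.transform import Rotation as Ro
# args: x y z(mm) yaw tiltaxis_base_yaw tilt(deg about base x)
def st():
    o=get_obs();print('t%.2f'%o['clock'],'tcp',(o['tool_pos']*1e3).round(2),'rpy',np.round(o['orientation'],2),'F',np.round(o['force'],1),'M',np.round(o['moment'],2),'open %.1f'%(o['opening']*1e3),'j',np.round(o['joint_pos'],0));return o
def delta(x,y,z,yaw,byaw=0,th=0):
    o=st();R=Ro.from_euler('xyz',o['orientation'],degrees=True)
    T=Ro.from_rotvec(np.radians(th)*np.array([np.cos(np.radians(byaw)),np.sin(np.radians(byaw)),0]))*Ro.from_euler('xyz',[180,0,yaw],degrees=True)
    d=R.inv().apply(np.array([x,y,z])-o['tool_pos']*1e3);a=np.degrees((R.inv()*T).as_rotvec())
    print('d',d.round(1),'a',a.round(2))
if __name__=='__main__':
    a=[float(v) for v in sys.argv[1:]]
    delta(*a) if a else st()
E
python3 go.py 507.5 -8 130 5
```

```text
t1.90 tcp [ 260.23 -622.8   226.55] rpy [ 180.     -0.   -157.32] F [ 0.3  0.1 -0.3] M [0.01 0.06 0.01] open 87.7 j [-51.  21.   1.   0. -70. -17.]
d [-465.2  471.9   96.6] a [   0.      0.   -162.32]
```

```bash
python3 -m inch '[{"az":-80,"dx":-465,"dy":472,"dz":60,"fingers":0},{"az":-162,"dx":-465,"dy":472,"dz":60,"fingers":0},{"az":-162,"dx":-465,"dy":472,"dz":60,"fingers":0},{"az":-162,"dx":-465,"dy":472,"dz":60,"fingers":0},{"az":-162,"dx":-465,"dy":472,"dz":60,"fingers":0},{"az":-162,"dx":-465,"dy":472,"dz":60,"fingers":0},{"az":-162,"dx":-465,"dy":472,"dz":60,"fingers":0},{"az":-162,"dx":-465,"dy":472,"dz":60,"fingers":0}]'; python3 go.py 507.5 -8 115 5
```

```text
t1.90 tcp [ 260.23 -622.8   226.55] rpy [ 180.     -0.   -157.32] F [ 0.3  0.1 -0.3] M [0.01 0.06 0.01] open 87.7 j [-51.  21.   1.   0. -70. -17.]
d [-465.2  471.9  111.6] a [   0.      0.   -162.32]$[0]: bad value
```

```bash
python3 -m inch '[{"ax":0,"ay":0,"az":-80,"dx":-465,"dy":472,"dz":60,"fingers":0},{"ax":0,"ay":0,"az":-162,"dx":-465,"dy":472,"dz":60,"fingers":0},{"ax":0,"ay":0,"az":-162,"dx":-465,"dy":472,"dz":60,"fingers":0},{"ax":0,"ay":0,"az":-162,"dx":-465,"dy":472,"dz":60,"fingers":0},{"ax":0,"ay":0,"az":-162,"dx":-465,"dy":472,"dz":60,"fingers":0},{"ax":0,"ay":0,"az":-162,"dx":-465,"dy":472,"dz":60,"fingers":0},{"ax":0,"ay":0,"az":-162,"dx":-465,"dy":472,"dz":60,"fingers":0},{"ax":0,"ay":0,"az":-162,"dx":-465,"dy":472,"dz":60,"fingers":0}]'; python3 go.py 507.5 -8 115 5
```

```text
clock: 2.9
tool_pos: [0.4465, -0.1588, 0.1818]
orientation: [-179.9, -0.0, -71.0]
force: [2.1, -1.7, 1.0]
opening: 0.0132
t2.90 tcp [ 446.53 -158.82  181.84] rpy [-1.7993e+02 -3.0000e-02 -7.1010e+01] F [ 2.1 -1.7  1. ] M [-0.06 -0.06  0.03] open 13.2 j [  4.   3. -28.   0. -59.  15.]
d [-122.8 -106.6   66.9] a [-4.000e-02 -7.000e-02 -7.601e+01]
```

```bash
python3 -m inch '[{"ax":0,"ay":0,"az":-76,"dx":-123,"dy":-106,"dz":30,"fingers":0},{"ax":0,"ay":0,"az":-76,"dx":-123,"dy":-106,"dz":30,"fingers":0},{"ax":0,"ay":0,"az":-76,"dx":-123,"dy":-106,"dz":60,"fingers":0},{"ax":0,"ay":0,"az":-76,"dx":-123,"dy":-106,"dz":67,"fingers":0},{"ax":0,"ay":0,"az":-76,"dx":-123,"dy":-106,"dz":67,"fingers":0},{"ax":0,"ay":0,"az":-76,"dx":-123,"dy":-106,"dz":67,"fingers":0},{"ax":0,"ay":0,"az":-76,"dx":-123,"dy":-106,"dz":67,"fingers":0},{"ax":0,"ay":0,"az":-76,"dx":-123,"dy":-106,"dz":67,"fingers":0}]'
python3 - <<'E'
from h import *
import go
go.delta(507.5,-8,94,5)
snap('side','s1.png');snap('top','t1.png')
E
```

```text
clock: 3.9
tool_pos: [0.5072, -0.0103, 0.1146]
orientation: [-180.0, -0.0, 4.6]
force: [-0.4, -0.1, -0.3]
opening: 0.0006
t3.90 tcp [507.18 -10.3  114.6 ] rpy [-1.80e+02 -2.00e-02  4.59e+00] F [-0.4 -0.1 -0.3] M [-0.13  0.12 -0.05] open 0.6 j [ 21.  11. -29.   0. -50.  74.]
d [ 0.5 -2.3 20.6] a [-0.   -0.02 -0.41]
```

View pics/s1.png

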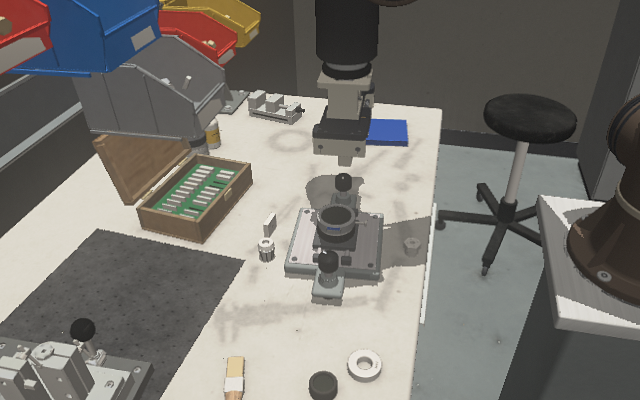

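View pics/t1.png

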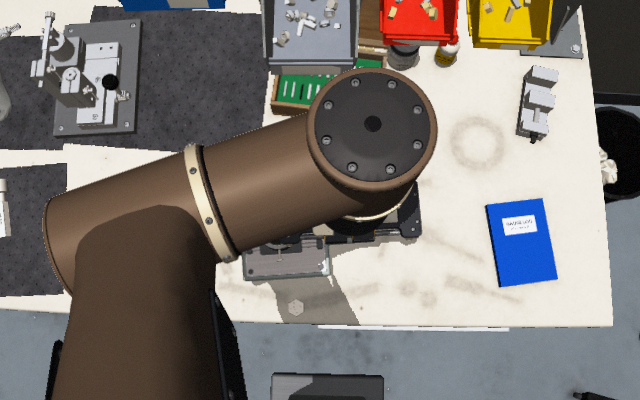

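The side picture shows the shut fingers (346,163) right above the right knob (343,182), so I'll feel down from here.

```bash
python3 -m inch '[{"ax":0,"ay":0,"az":0,"dx":0.5,"dy":-2.3,"dz":10,"fingers":0},{"ax":0,"ay":0,"az":0,"dx":0.5,"dy":-2.3,"dz":18,"fingers":0}, {"ax":0,"ay":0,"az":0,"dx":0.5,"dy":-2.3,"dz":18,"fingers":0}]'; python3 go.py;  python3 -m inch '[{"ax":0,"ay":0,"az":0,"dx":0,"dy":0,"dz":2,"fingers":0}]'; python3 -m inch '[{"ax":0,"ay":0,"az":0,"dx":0,"dy":0,"dz":2,"fingers":0}]';python3 -m inch '[{"ax":0,"ay":0,"az":0,"dx":0,"dy":0,"dz":2,"fingers":0}]'; python3 go.py
```

```text
clock: 4.38
tool_pos: [0.5066, -0.0082, 0.0954]
orientation: [180.0, 0.1, 4.6]
force: [0.3, -0.5, -0.2]
opening: 0.0004
t4.38 tcp [506.64  -8.23  95.38] rpy [1.7997e+02 1.2000e-01 4.5800e+00] F [ 0.3 -0.5 -0.2] M [-0.11  0.17  0.04] open 0.4 j [ 21.  12. -30.  -0. -48.  73.]
clock: 4.5
tool_pos: [0.5075, -0.008, 0.0944]
orientation: [180.0, 0.0, 4.6]
force: [0.4, -0.1, 0.8]
opening: 0.0005
clock: 4.62
tool_pos: [0.5075, -0.008, 0.0925]
orientation: [-180.0, -0.0, 4.6]
force: [0.8, 0.2, 0.3]
opening: 0.0001
clock: 4.75
tool_pos: [0.5075, -0.008, 0.0905]
orientation: [-180.0, -0.0, 4.6]
force: [0.2, 1.1, -0.5]
opening: 0.0004
t4.75 tcp [507.48  -8.    90.47] rpy [-1.7999e+02 -2.0000e-02  4.6100e+00] F [ 0.2  1.1 -0.5] M [-0.07  0.11  0.02] open 0.4 j [ 21.  13. -31.  -0. -47.  73.]
```

```bash
for i in 1 2 3 4 5 6; do python3 -m inch '[{"ax":0,"ay":0,"az":0,"dx":0,"dy":0,"dz":1,"fingers":0}]' | tr '\n' ' '; echo; done
```

```text
clock: 4.88 tool_pos: [0.5074, -0.0081, 0.0895] orientation: [180.0, -0.0, 4.6] force: [0.3, -0.5, 1.1] opening: 0.0006 
clock: 5.0 tool_pos: [0.5075, -0.0081, 0.0886] orientation: [180.0, -0.0, 4.6] force: [0.6, -0.4, 1.6] opening: 0.0005 
clock: 5.12 tool_pos: [0.5075, -0.008, 0.0875] orientation: [-180.0, -0.0, 4.6] force: [0.1, -0.4, -0.6] opening: 0.0008 
clock: 5.25 tool_pos: [0.5074, -0.008, 0.0864] orientation: [-180.0, -0.0, 4.6] force: [0.4, -1.1, 0.1] opening: 0.0003 
clock: 5.38 tool_pos: [0.5074, -0.008, 0.0854] orientation: [-180.0, -0.0, 4.6] force: [0.7, -0.2, 0.5] opening: 0.0004 
clock: 5.5 tool_pos: [0.5074, -0.008, 0.0844] orientation: [-180.0, 0.0, 4.6] force: [0.5, -0.6, 0.1] opening: 0.0007
```

```bash
for i in 1 2 3; do python3 -m inch '[{"ax":0,"ay":0,"az":0,"dx":0,"dy":0,"dz":0.7,"fingers":0}]' | tr '\n' ' '; echo; done; python3 -c "
from h import *
s=snap('side','s2.png')
c=s['image'][120:320,250:450];cv2.imwrite('pics/s2z.png',cv2.resize(cv2.cvtColor(c,cv2.COLOR_RGB2BGR),None,fx=3,fy=3))"
```

```text
clock: 5.62 tool_pos: [0.5073, -0.008, 0.0836] orientation: [-180.0, 0.0, 4.6] force: [0.3, 0.4, 0.0] opening: 0.0003 
clock: 5.75 tool_pos: [0.5074, -0.008, 0.083] orientation: [-180.0, 0.0, 4.6] force: [-0.8, -0.3, -0.3] opening: 0.0002 
clock: 5.88 tool_pos: [0.5074, -0.008, 0.0823] orientation: [-180.0, 0.0, 4.6] force: [-0.2, 0.2, 1.4] opening: 0.0
```

View pics/s2z.png

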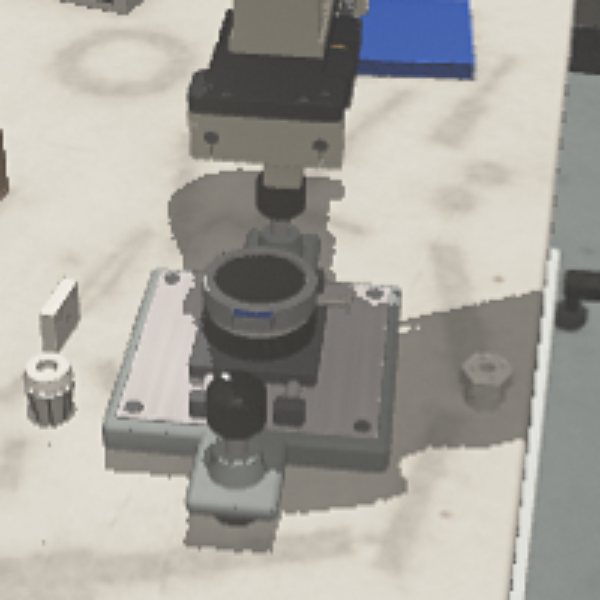

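The left side is now visibly raised (left knob at about (328,255), previously 262). The base is rocking under the fingers with almost no force, so I'll keep pressing until the right foot touches.

```bash
for i in 1 2 3; do python3 -m inch '[{"ax":0,"ay":0,"az":0,"dx":0,"dy":0,"dz":0.6,"fingers":0}]' | tr '\n' ' '; echo; done
```

```text
clock: 6.05 tool_pos: [0.5075, -0.0081, 0.0819] orientation: [180.0, -0.0, 4.6] force: [-0.1, -0.9, 3.3] opening: 0.0006 
clock: 6.18 tool_pos: [0.5075, -0.0082, 0.0815] orientation: [180.0, -0.0, 4.6] force: [-0.9, -1.6, 5.2] opening: 0.0001 
clock: 6.3 tool_pos: [0.5076, -0.0083, 0.0811] orientation: [180.0, -0.0, 4.6] force: [-2.2, -2.8, 8.0] opening: 0.0001
```

```bash
python3 -m inch '[{"ax":0,"ay":0,"az":0,"dx":0,"dy":0,"dz":-4,"fingers":0},{"ax":0,"ay":0,"az":0,"dx":0,"dy":0,"dz":-10,"fingers":0},{"ax":0,"ay":0,"az":0,"dx":0,"dy":0,"dz":-22,"fingers":46},{"ax":0,"ay":0,"az":0,"dx":0,"dy":0,"dz":-28,"fingers":46},{"ax":0,"ay":0,"az":0,"dx":0,"dy":0,"dz":-28,"fingers":46}]'
python3 - <<'E'
from fit import *
import go; go.st()
s=snap('side','s3.png')
for t in('left_knob','right_knob'):
    for d in trace(t,'side')[:1]:
        ys,xs=np.nonzero(d['mask']);print(t,xs.mean(),ys.mean(),d['score'])
c=s['image'][120:320,250:450];cv2.imwrite('pics/s3z.png',cv2.resize(cv2.cvtColor(c,cv2.COLOR_RGB2BGR),None,fx=3,fy=3))
for th in (-5,-4,-3,-2.3,-1,0,1,2,3.3): print(th,[proj(s,model([.4988,.0884,np.radians(5),np.radians(th)],y)).round(1).tolist() for y in(.1,-.1)])
E
```

```text
clock: 6.92
tool_pos: [0.5078, -0.0078, 0.1093]
orientation: [-180.0, -0.1, 4.6]
force: [-0.3, 0.8, 0.4]
opening: 0.0251
t6.92 tcp [507.83  -7.82 109.33] rpy [-1.7997e+02 -9.0000e-02  4.6200e+00] F [-0.3  0.8  0.4] M [-0.09  0.1   0.04] open 25.1 j [ 21.  11. -29.  -0. -49.  73.]
left_knob 269.5447154471545 224.97154471544715 0.5
right_knob 343.1890909090909 183.51636363636365 0.61
-5 [[327.8, 264.9], [343.7, 179.4]]
-4 [[327.9, 263.5], [343.7, 179.7]]
-3 [[328.0, 262.0], [343.8, 180.1]]
-2.3 [[328.1, 260.9], [343.9, 180.3]]
-1 [[328.2, 259.0], [344.0, 180.8]]
0 [[328.3, 257.5], [344.1, 181.2]]
1 [[328.5, 256.0], [344.1, 181.6]]
2 [[328.6, 254.5], [344.2, 182.1]]
3.3 [[328.7, 252.5], [344.3, 182.6]]
```

View pics/s3z.png

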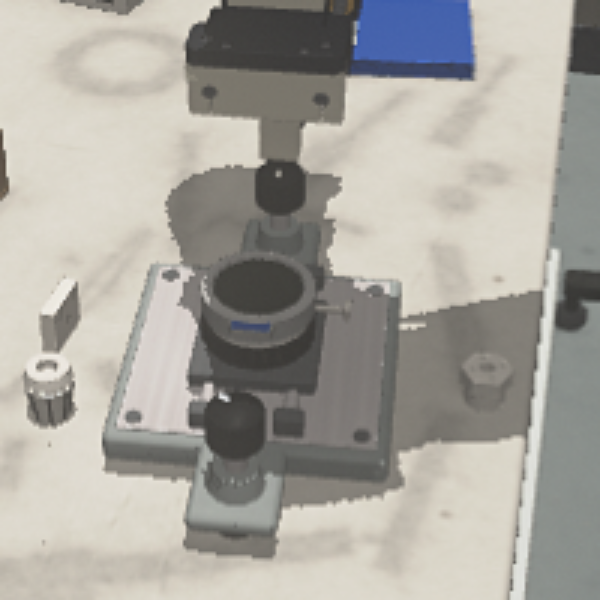

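The base is back on its left foot with the left knob at (328,262), a lean of about -3°. I'll align the open gripper with that lean and go down over the right knob.

```bash
python3 go.py 507.4 -9 63 5 5 -3
```

```text
t7.08 tcp [507.16  -8.04 108.36] rpy [-1.80e+02  2.00e-02  4.61e+00] F [-0.5 -0.3 -0.6] M [-0.15  0.15  0.01] open 37.1 j [ 21.  11. -29.  -0. -49.  73.]
d [ 0.2  1.  45.4] a [-3.    0.03 -0.39]
```

```bash
python3 -m inch '[{"ax":-3,"ay":0,"az":0,"dx":0.2,"dy":-1.4,"dz":0,"fingers":46},{"ax":-3,"ay":0,"az":0,"dx":0.2,"dy":-1.2,"dz":5,"fingers":46},{"ax":-3,"ay":0,"az":0,"dx":0.2,"dy":-0.6,"dz":15,"fingers":46},{"ax":-3,"ay":0,"az":0,"dx":0.2,"dy":0,"dz":27,"fingers":46},{"ax":-3,"ay":0,"az":0,"dx":0.2,"dy":0.6,"dz":39,"fingers":46},{"ax":-3,"ay":0,"az":0,"dx":0.2,"dy":1,"dz":45,"fingers":36},{"ax":-3,"ay":0,"az":0,"dx":0.2,"dy":1,"dz":45,"fingers":33},{"ax":-3,"ay":0,"az":0,"dx":0.2,"dy":1,"dz":45,"fingers":32}]'
python3 - <<'E'
from h import *
import go; go.st()
s=snap('side','s4.png')
c=s['image'][120:320,250:450];cv2.imwrite('pics/s4z.png',cv2.resize(cv2.cvtColor(c,cv2.COLOR_RGB2BGR),None,fx=3,fy=3))
E
```

```text
clock: 8.07
tool_pos: [0.508, -0.0089, 0.0638]
orientation: [177.0, -0.0, 4.6]
force: [0.3, -0.6, 0.3]
opening: 0.0319
t8.07 tcp [507.96  -8.93  63.83] rpy [ 1.77e+02 -3.00e-02  4.63e+00] F [ 0.3 -0.6  0.3] M [ 0.11  0.07 -0.02] open 31.9 j [ 23.  15. -34.   4. -42.  68.]
```

View pics/s4z.png

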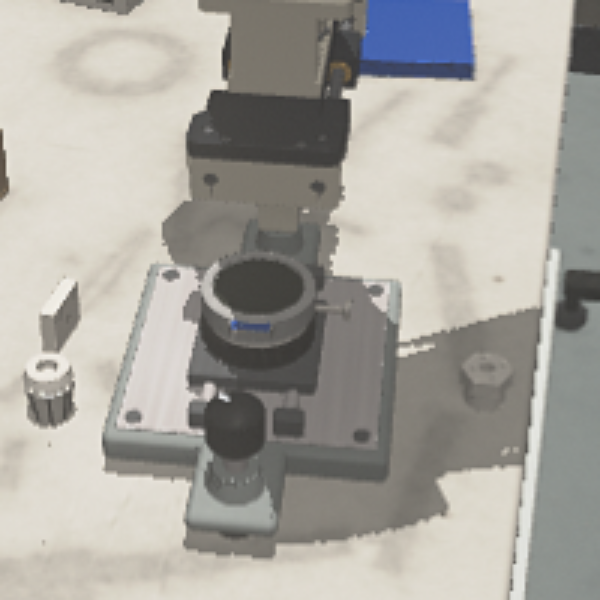

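```bash
for f in 1; do python3 -m inch '[{"ax":0,"ay":0,"az":0,"dx":0,"dy":0,"dz":0,"fingers":30},{"ax":0,"ay":0,"az":0,"dx":0,"dy":0,"dz":0,"fingers":30}]'|tr '\n' ' ';python3 -m inch '[{"ax":0,"ay":0,"az":0,"dx":0,"dy":0,"dz":0,"fingers":29},{"ax":0,"ay":0,"az":0,"dx":0,"dy":0,"dz":0,"fingers":29}]'|tr '\n' ' ';python3 -m inch '[{"ax":0,"ay":0,"az":0,"dx":0,"dy":0,"dz":0,"fingers":28.2},{"ax":0,"ay":0,"az":0,"dx":0,"dy":0,"dz":0,"fingers":28.2}]'|tr '\n' ' ';python3 -m inch '[{"ax":0,"ay":0,"az":0,"dx":0,"dy":0,"dz":0,"fingers":26},{"ax":0,"ay":0,"az":0,"dx":0,"dy":0,"dz":0,"fingers":26}]'|tr '\n' ' ';done; python3 go.py
```

```text
clock: 8.38 tool_pos: [0.5079, -0.0088, 0.0639] orientation: [177.0, -0.0, 4.6] force: [0.2, 0.9, -0.2] opening: 0.0301 clock: 8.62 tool_pos: [0.5079, -0.0088, 0.0636] orientation: [177.0, -0.0, 4.6] force: [0.6, 3.0, -1.9] opening: 0.0289 clock: 8.88 tool_pos: [0.5078, -0.0087, 0.0635] orientation: [177.0, -0.0, 4.6] force: [0.7, 4.9, -1.7] opening: 0.0279 clock: 9.12 tool_pos: [0.5078, -0.0086, 0.0635] orientation: [177.0, -0.0, 4.6] force: [0.4, 5.2, -2.9] opening: 0.0271 t9.12 tcp [507.83  -8.61  63.51] rpy [ 1.7703e+02 -2.0000e-02  4.6200e+00] F [ 0.4  5.2 -2.9] M [2.09 0.08 0.02] open 27.1 j [ 23.  15. -34.   4. -42.  68.]
```

```bash
python3 -m inch '[{"ax":0,"ay":0,"az":0,"dx":0,"dy":-0.6,"dz":0,"fingers":24},{"ax":0,"ay":0,"az":0,"dx":0,"dy":-0.6,"dz":0,"fingers":24}]'|tr '\n' ' ';python3 go.py
```

```text
clock: 9.38 tool_pos: [0.5078, -0.0084, 0.0637] orientation: [177.0, -0.0, 4.6] force: [0.3, 3.2, -2.3] opening: 0.0275 t9.38 tcp [507.8   -8.36  63.65] rpy [ 1.77e+02 -2.00e-02  4.63e+00] F [ 0.3  3.2 -2.3] M [ 1.28 -0.17 -0.02] open 27.5 j [ 23.  15. -34.   4. -42.  68.]
```

```bash
python3 -m inch '[{"ax":0,"ay":0,"az":0,"dx":0,"dy":-0.9,"dz":0,"fingers":24},{"ax":0,"ay":0,"az":10,"dx":0,"dy":-0.9,"dz":0,"fingers":24},{"ax":0,"ay":0,"az":20,"dx":0,"dy":-0.9,"dz":0,"fingers":24}]'|tr '\n' ' ';python3 go.py; python3 -m inch '[{"ax":0,"ay":0,"az":10,"dx":0,"dy":0,"dz":0,"fingers":24},{"ax":0,"ay":0,"az":20,"dx":0,"dy":0,"dz":0,"fingers":24},{"ax":0,"ay":0,"az":30,"dx":0,"dy":0,"dz":0,"fingers":24},{"ax":0,"ay":0,"az":40,"dx":0,"dy":0,"dz":0,"fingers":24},{"ax":0,"ay":0,"az":40,"dx":0,"dy":0,"dz":0,"fingers":24}]'|tr '\n' ' ';python3 go.py
```

```text
clock: 9.75 tool_pos: [0.5077, -0.0075, 0.0636] orientation: [177.2, -1.1, -15.7] force: [-0.0, 2.7, -2.2] opening: 0.027 t9.75 tcp [507.69  -7.53  63.58] rpy [177.19  -1.06 -15.67] F [-0.   2.7 -2.2] M [ 1.29 -0.23  0.06] open 27.0 j [ 24.  15. -34.   4. -42.  48.]
clock: 10.38 tool_pos: [0.5073, -0.0075, 0.0633] orientation: [178.5, -2.6, -55.3] force: [0.8, 2.8, -1.7] opening: 0.0272 t10.38 tcp [507.25  -7.48  63.28] rpy [178.46  -2.58 -55.29] F [ 0.8  2.8 -1.7] M [ 1.59  0.24 -0.04] open 27.2 j [ 24.  15. -34.   4. -42.   8.]
```

```bash
python3 -m inch '[{"ax":0,"ay":0,"az":10,"dx":0,"dy":0,"dz":0,"fingers":24},{"ax":0,"ay":0,"az":20,"dx":0,"dy":0,"dz":0,"fingers":24},{"ax":0,"ay":0,"az":30,"dx":0,"dy":0,"dz":0,"fingers":24},{"ax":0,"ay":0,"az":40,"dx":0,"dy":0,"dz":0,"fingers":24},{"ax":0,"ay":0,"az":50,"dx":0,"dy":0,"dz":0,"fingers":24},{"ax":0,"ay":0,"az":60,"dx":0,"dy":0,"dz":0,"fingers":24},{"ax":0,"ay":0,"az":70,"dx":0,"dy":0,"dz":0,"fingers":24},{"ax":0,"ay":0,"az":70,"dx":0,"dy":0,"dz":0,"fingers":24}]'|tr '\n' ' ';python3 go.py; python3 -m inch '[{"ax":0,"ay":0,"az":10,"dx":0,"dy":0,"dz":0,"fingers":24},{"ax":0,"ay":0,"az":20,"dx":0,"dy":0,"dz":0,"fingers":24},{"ax":0,"ay":0,"az":30,"dx":0,"dy":0,"dz":0,"fingers":24},{"ax":0,"ay":0,"az":40,"dx":0,"dy":0,"dz":0,"fingers":24},{"ax":0,"ay":0,"az":50,"dx":0,"dy":0,"dz":0,"fingers":24},{"ax":0,"ay":0,"az":60,"dx":0,"dy":0,"dz":0,"fingers":24},{"ax":0,"ay":0,"az":68,"dx":0,"dy":0,"dz":0,"fingers":24},{"ax":0,"ay":0,"az":68,"dx":0,"dy":0,"dz":0,"fingers":24}]'|tr '\n' ' ';python3 go.py
```

```text
clock: 11.38 tool_pos: [0.5083, -0.0075, 0.0641] orientation: [-178.0, -2.3, -125.1] force: [2.9, 0.5, 2.8] opening: 0.0273 t11.38 tcp [508.33  -7.47  64.05] rpy [-178.02   -2.25 -125.14] F [2.9 0.5 2.8] M [ 0.94 -0.48  0.01] open 27.3 j [ 24.  15. -34.   4. -42. -62.]
clock: 12.38 tool_pos: [0.5084, -0.0088, 0.0645] orientation: [-177.1, 1.0, 167.0] force: [3.2, -7.9, 4.6] opening: 0.0274 t12.38 tcp [508.38  -8.83  64.46] rpy [-177.07    1.    166.98] F [ 3.2 -7.9  4.6] M [-2.5  -1.5   0.04] open 27.4 j [  23.   15.  -34.    4.  -42. -130.]
```

```bash
python3 -m inch '[{"ax":0,"ay":0,"az":0,"dx":0,"dy":0,"dz":0,"fingers":40},{"ax":0,"ay":0,"az":0,"dx":0,"dy":0,"dz":0,"fingers":46},{"ax":0,"ay":0,"az":0,"dx":0,"dy":0,"dz":0,"fingers":46},{"ax":0,"ay":0,"az":0,"dx":0,"dy":0,"dz":-12,"fingers":46},{"ax":0,"ay":0,"az":0,"dx":0,"dy":0,"dz":-30,"fingers":46},{"ax":0,"ay":0,"az":0,"dx":0,"dy":0,"dz":-46,"fingers":20},{"ax":0,"ay":0,"az":0,"dx":0,"dy":0,"dz":-48,"fingers":0}]'|tr '\n' ' ';python3 - <<'E'
from h import *
import go
s=snap('side','s5.png')
c=s['image'][120:320,250:450];cv2.imwrite('pics/s5z.png',cv2.resize(cv2.cvtColor(c,cv2.COLOR_RGB2BGR),None,fx=3,fy=3))
go.delta(507.5,-8,100,167)
E
```

```text
clock: 13.25 tool_pos: [0.5082, -0.0045, 0.1131] orientation: [-177.2, 1.1, 166.7] force: [0.6, -1.0, 0.1] opening: 0.0314 t13.30 tcp [507.82  -4.69 112.46] rpy [-177.21    1.01  166.68] F [-0.9 -0.6 -0.4] M [ 0.15  0.01 -0.01] open 27.7 j [  24.   11.  -31.    4.  -49. -130.]
d [-0.2 -2.7 12.6] a [-2.79  1.01 -0.34]
```

View pics/s5z.png

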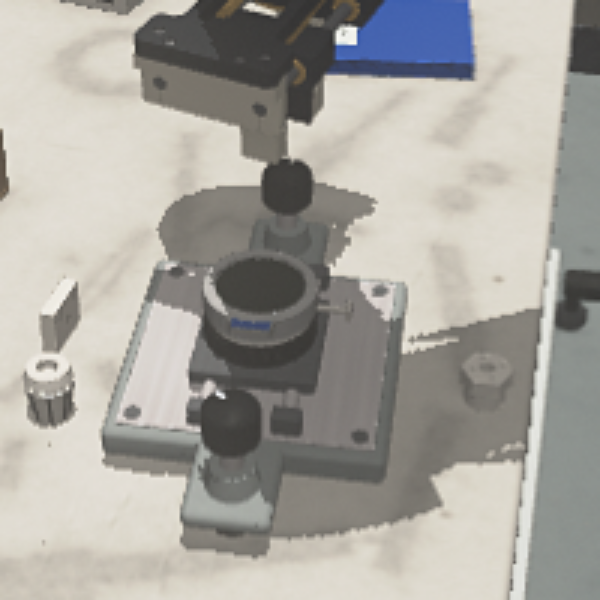

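The right end of the base yawed slightly: the right knob moved from (343.0,182) to (345.7,182) and the left from (328.3,262) to (327,261). The knob was probably off-centre along the pads, so turning carried it round. I'll quantify that.

Run:
```python
from fit import *
s=snapshot('side')
for nm,p,z in(('R before',(343.2,182),.080),('R after',(345.7,182),.080),('L before',(328.2,261.8),.070),('L after',(327.2,261.3),.070)):
    c,d=ray(s,p);print(nm,(c+d*(z-c[2])/d[2]).round(4))
```

```text
R before [ 0.507  -0.0012  0.08  ]
R after [ 0.5028 -0.0021  0.08  ]
L before [0.4895 0.1917 0.07  ]
L after [0.4911 0.191  0.07  ]
```

Run:
```python
import go
go.delta(500,90,125,167+100)
```

```text
t13.35 tcp [507.42  -4.84 111.76] rpy [-177.18    0.96  166.67] F [-0.   0.6 -0.3] M [ 0.07  0.02 -0.01] open 23.5 j [  24.   11.  -31.    4.  -49. -130.]
d [ 28.9  89.8 -18.2] a [  -2.9    -1.77 -100.33]
```

```bash
python3 -m inch '[{"ax":-2.9,"ay":0,"az":-10,"dx":1,"dy":3,"dz":-15,"fingers":0},{"ax":-2.9,"ay":-1.8,"az":-100,"dx":10,"dy":30,"dz":-18,"fingers":0},{"ax":-2.9,"ay":-1.8,"az":-100,"dx":29,"dy":90,"dz":-18,"fingers":0},{"ax":-2.9,"ay":-1.8,"az":-100,"dx":29,"dy":90,"dz":-18,"fingers":0},{"ax":-2.9,"ay":-1.8,"az":-100,"dx":29,"dy":90,"dz":-18,"fingers":0},{"ax":-2.9,"ay":-1.8,"az":-100,"dx":29,"dy":90,"dz":-18,"fingers":0},{"ax":-2.9,"ay":-1.8,"az":-100,"dx":29,"dy":90,"dz":-18,"fingers":0},{"ax":-2.9,"ay":-1.8,"az":-100,"dx":29,"dy":90,"dz":-18,"fingers":0}]'|tr '\n' ' '; python3 go.py 492.5 193.5 105 3.5
```

```text
clock: 14.35 tool_pos: [0.4994, 0.0899, 0.1236] orientation: [-180.0, 0.0, -107.8] force: [0.9, -0.1, 0.6] opening: -0.0001 t14.35 tcp [499.37  89.85 123.62] rpy [-1.7999e+02  2.0000e-02 -1.0780e+02] F [ 0.9 -0.1  0.6] M [0.03 0.09 0.01] open -0.1 j [ 32.  10. -28.  -0. -51. -50.]
d [-96.6  38.2  18.6] a [-2.000e-02 -0.000e+00 -1.113e+02]
```

```bash
python3 -m inch '[{"ax":0,"ay":0,"az":-10,"dx":-50,"dy":20,"dz":0,"fingers":0},{"ax":0,"ay":0,"az":-111,"dx":-97,"dy":38,"dz":0,"fingers":0},{"ax":0,"ay":0,"az":-111,"dx":-97,"dy":38,"dz":5,"fingers":0},{"ax":0,"ay":0,"az":-111,"dx":-97,"dy":38,"dz":18,"fingers":0},{"ax":0,"ay":0,"az":-111,"dx":-97,"dy":38,"dz":20,"fingers":0},{"ax":0,"ay":0,"az":-111,"dx":-97,"dy":38,"dz":22,"fingers":0},{"ax":0,"ay":0,"az":-111,"dx":-97,"dy":38,"dz":25,"fingers":0},{"ax":0,"ay":0,"az":-111,"dx":-97,"dy":38,"dz":28,"fingers":0}]'|tr '\n' ' '
python3 - <<'E'
from h import *
import go
s=snap('side','s6.png')
c=s['image'][150:350,250:450];cv2.imwrite('pics/s6z.png',cv2.resize(cv2.cvtColor(c,cv2.COLOR_RGB2BGR),None,fx=3,fy=3))
go.delta(492.5,193.5,88,3.5)
E
```

```text
clock: 15.35 tool_pos: [0.4936, 0.1938, 0.0956] orientation: [-180.0, -0.0, -22.6] force: [-0.3, -0.1, 0.0] opening: 0.0004 t15.40 tcp [493.43 193.66  95.25] rpy [ 1.7999e+02 -1.0000e-02 -2.2070e+01] F [ 0.  -0.4 -0.9] M [-0.09  0.17  0.03] open 0.4 j [ 43.  14. -27.   0. -48.  25.]
d [-0.8  0.5  7.2] a [ 1.000e-02 -1.000e-02 -2.557e+01]
```

View pics/s6z.png

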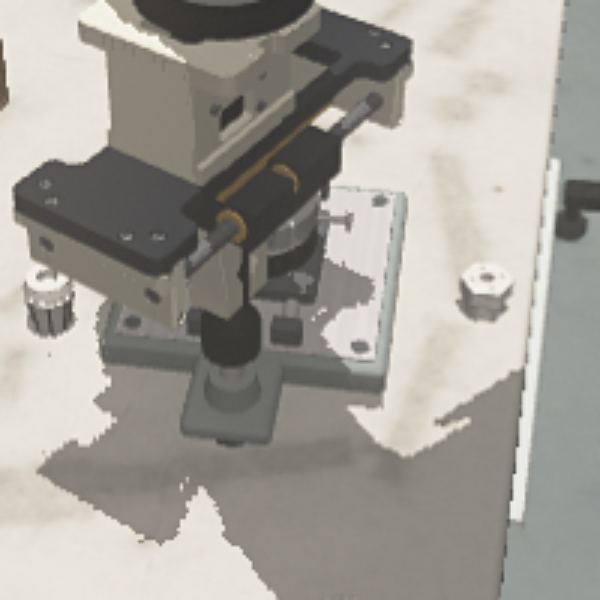

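Run:
```python
from fit import *
s=snapshot('side')
o=get_obs();p=proj(s,o['tool_pos']);print(p,(p-[250,150])*3)
for x in(.4925,.497): 
  p=proj(s,[x,.1925,.070]);print(x,p,(p-[250,150])*3)
```

```text
[325.0034333  249.11529055] [225.01029989 297.34587166]
0.4925 [326.06082467 261.84077212] [228.18247402 335.52231637]
0.497 [323.0499877 261.3760503] [219.1499631 334.1281509]
```

Run:
```python
from h import *
c=cv2.imread('pics/s6.png')[225:285,295:365];cv2.imwrite('pics/s6y.png',cv2.resize(c,None,fx=10,fy=10,interpolation=cv2.INTER_NEAREST))
```

```text
(no output)
```

View pics/s6y.png

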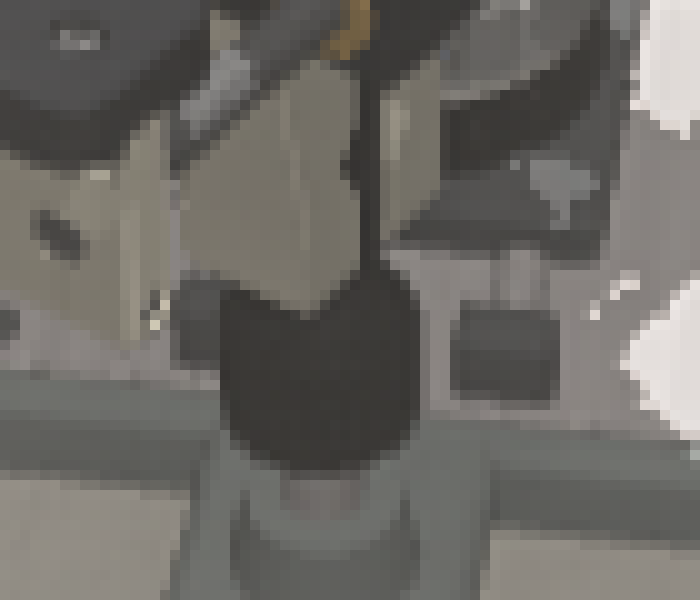

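The knob centre at (327,262) against the projected tip shows the side view biased by about +1.5 px. Corrected, the left knob is at about (493.4,192.7,70) mm and the right at x≈505.4. Next I'll feel the left knob's height.

```bash
python3 -m inch '[{"ax":0,"ay":0,"az":-25,"dx":0,"dy":0,"dz":3,"fingers":0},{"ax":0,"ay":0,"az":-25,"dx":0,"dy":0,"dz":6,"fingers":0},{"ax":0,"ay":0,"az":-25,"dx":0,"dy":0,"dz":9,"fingers":0},{"ax":0,"ay":0,"az":-25,"dx":0,"dy":0,"dz":9,"fingers":0}]'|tr '\n' ' '; for i in 1 2 3 4 5 6; do python3 -m inch '[{"ax":0,"ay":0,"az":0,"dx":0,"dy":0,"dz":0.7,"fingers":0}]'|tr '\n' ' ';echo; done
```

```text
clock: 15.95 tool_pos: [0.4937, 0.1938, 0.087] orientation: [-180.0, -0.0, 1.8] force: [0.1, -0.5, -0.4] opening: 0.0008 clock: 16.08 tool_pos: [0.4941, 0.1941, 0.0868] orientation: [-180.0, -0.1, 1.8] force: [0.2, -0.2, 0.2] opening: 0.0005 
clock: 16.2 tool_pos: [0.4941, 0.1941, 0.0861] orientation: [-179.9, -0.1, 1.9] force: [0.8, -0.5, 0.6] opening: 0.0003 
clock: 16.32 tool_pos: [0.4941, 0.1941, 0.0855] orientation: [-179.9, -0.1, 2.0] force: [0.6, 0.5, 0.1] opening: 0.0003 
clock: 16.45 tool_pos: [0.4943, 0.1943, 0.0849] orientation: [-179.9, -0.1, 2.0] force: [-0.5, 0.7, 4.0] opening: 0.0002 
clock: 16.58 tool_pos: [0.4944, 0.1945, 0.0845] orientation: [-179.9, -0.1, 2.0] force: [-2.5, 1.9, 6.0] opening: 0.0003 
clock: 16.7 tool_pos: [0.4945, 0.1948, 0.0841] orientation: [-179.9, -0.2, 2.1] force: [-3.8, 2.4, 9.1] opening: 0.0006
```

```bash
python3 -m inch '[{"ax":0,"ay":0,"az":0,"dx":0,"dy":0,"dz":-5,"fingers":0},{"ax":0,"ay":0,"az":0,"dx":0,"dy":0,"dz":-15,"fingers":20},{"ax":0,"ay":0,"az":0,"dx":0,"dy":0,"dz":-24,"fingers":46},{"ax":0,"ay":0,"az":0,"dx":0,"dy":0,"dz":-24,"fingers":46}]'|tr '\n' ' '
python3 - <<'E'
from h import *
import go
s=snapshot('side')
for p,z in(((345.7-1.5,182),.0776),((327.0-1.5,261.7),.0724)):
    c,d=ray(s,p);print((c+d*(z-c[2])/d[2]).round(4))
go.delta(493.5,190.5,54.5,3.5,3.5,-1.5)
E
```

```text
clock: 17.2 tool_pos: [0.4945, 0.1944, 0.1084] orientation: [-179.9, -0.2, 2.0] force: [0.9, -1.1, -0.2] opening: 0.0246 [ 0.506  -0.005   0.0776]
[0.4927 0.1949 0.0724]
t17.25 tcp [494.24 194.22 107.8 ] rpy [-1.7991e+02 -1.5000e-01  2.0300e+00] F [-0.1 -0.3 -0.8] M [-0.11  0.14  0.01] open 28.6 j [ 43.  13. -27.   0. -50.  49.]
d [-1.   3.8 53.3] a [-1.59 -0.13 -1.47]
```

```bash
python3 go.py 493.4 193.9 55 3.5 3.5 -1.5; python3 -m inch '[{"ax":-1.6,"ay":0,"az":-1.5,"dx":-0.9,"dy":-0.8,"dz":5,"fingers":46},{"ax":-1.6,"ay":0,"az":-1.5,"dx":-0.9,"dy":-0.6,"dz":18,"fingers":46},{"ax":-1.6,"ay":0,"az":-1.5,"dx":-0.9,"dy":-0.2,"dz":32,"fingers":46},{"ax":-1.6,"ay":0,"az":-1.5,"dx":-0.9,"dy":0.2,"dz":46,"fingers":40},{"ax":-1.6,"ay":0,"az":-1.5,"dx":-0.9,"dy":0.3,"dz":52.8,"fingers":33},{"ax":-1.6,"ay":0,"az":-1.5,"dx":-0.9,"dy":0.3,"dz":52.8,"fingers":32},{"ax":-1.6,"ay":0,"az":-1.5,"dx":-0.9,"dy":0.3,"dz":52.8,"fingers":31}]'|tr '\n' ' '; python3 go.py
python3 -m inch '[{"ax":0,"ay":0,"az":0,"dx":0,"dy":0,"dz":0,"fingers":30},{"ax":0,"ay":0,"az":0,"dx":0,"dy":0,"dz":0,"fingers":29}]'|tr '\n' ' '; python3 go.py
```

```text
t17.25 tcp [494.24 194.22 107.8 ] rpy [-1.7991e+02 -1.5000e-01  2.0300e+00] F [-0.1 -0.3 -0.8] M [-0.11  0.14  0.01] open 28.6 j [ 43.  13. -27.   0. -50.  49.]
d [-1.   0.4 52.8] a [-1.59 -0.13 -1.47]
clock: 18.12 tool_pos: [0.4926, 0.1927, 0.0542] orientation: [178.4, 0.0, 3.5] force: [1.2, -4.5, -3.8] opening: 0.0311 t18.12 tcp [492.63 192.73  54.22] rpy [1.7836e+02 1.0000e-02 3.5100e+00] F [ 1.2 -4.5 -3.8] M [-1.8  -0.18  0.01] open 31.1 j [ 44.  18. -30.   2. -43.  49.]
clock: 18.38 tool_pos: [0.4924, 0.1924, 0.0543] orientation: [178.4, 0.0, 3.5] force: [1.1, -7.2, -4.6] opening: 0.0291 t18.38 tcp [492.42 192.42  54.29] rpy [1.7835e+02 2.0000e-02 3.5000e+00] F [ 1.1 -7.2 -4.6] M [-2.01 -0.15  0.  ] open 29.1 j [ 44.  18. -30.   2. -43.  49.]
```

```bash
python3 -m inch '[{"ax":0,"ay":0,"az":0,"dx":0,"dy":2.5,"dz":0,"fingers":31},{"ax":0,"ay":0,"az":0,"dx":0,"dy":2.5,"dz":0,"fingers":30},{"ax":0,"ay":0,"az":0,"dx":0,"dy":2.5,"dz":0,"fingers":29}]'|tr '\n' ' '; python3 go.py;python3 -m inch '[{"ax":0,"ay":0,"az":0,"dx":0,"dy":0,"dz":0,"fingers":28},{"ax":0,"ay":0,"az":0,"dx":0,"dy":0,"dz":0,"fingers":27}]'|tr '\n' ' '; python3 go.py
```

```text
clock: 18.75 tool_pos: [0.4938, 0.1918, 0.0551] orientation: [178.5, -0.1, 3.6] force: [-0.1, 0.0, 0.7] opening: 0.0291 t18.75 tcp [493.84 191.84  55.08] rpy [ 1.785e+02 -1.400e-01  3.550e+00] F [-0.1  0.   0.7] M [-0.07  0.14 -0.03] open 29.1 j [ 43.  17. -30.   2. -43.  49.]
clock: 19.0 tool_pos: [0.4936, 0.1914, 0.0548] orientation: [178.5, -0.1, 3.5] force: [0.6, -1.8, 0.9] opening: 0.0272 t19.00 tcp [493.61 191.41  54.77] rpy [ 1.7845e+02 -1.1000e-01  3.5500e+00] F [ 0.6 -1.8  0.9] M [-0.31  0.    0.05] open 27.2 j [ 43.  17. -30.   2. -43.  49.]
```

```bash
python3 -m inch '[{"ax":0,"ay":0,"az":0,"dx":0,"dy":0.3,"dz":0,"fingers":36},{"ax":0,"ay":0,"az":-3,"dx":0,"dy":0.3,"dz":0,"fingers":40},{"ax":0,"ay":0,"az":-13,"dx":0,"dy":0.3,"dz":0,"fingers":42},{"ax":0,"ay":0,"az":-23,"dx":0,"dy":0.3,"dz":0,"fingers":42},{"ax":0,"ay":0,"az":-33,"dx":0,"dy":0.3,"dz":0,"fingers":42},{"ax":0,"ay":0,"az":-43,"dx":0,"dy":0.3,"dz":0,"fingers":42},{"ax":0,"ay":0,"az":-53,"dx":0,"dy":0.3,"dz":0,"fingers":42},{"ax":0,"ay":0,"az":-63,"dx":0,"dy":0.3,"dz":0,"fingers":42}]'|tr '\n' ' '; python3 -m inch '[{"ax":0,"ay":0,"az":-10,"dx":0,"dy":0,"dz":0,"fingers":40},{"ax":0,"ay":0,"az":-20,"dx":0,"dy":0,"dz":0,"fingers":36},{"ax":0,"ay":0,"az":-27,"dx":0,"dy":0,"dz":0,"fingers":33},{"ax":0,"ay":0,"az":-27,"dx":0,"dy":0,"dz":0,"fingers":32},{"ax":0,"ay":0,"az":-27,"dx":0,"dy":0,"dz":0,"fingers":31}]'|tr '\n' ' ';python3 go.py
```

```text
clock: 20.0 tool_pos: [0.4933, 0.1911, 0.0545] orientation: [179.2, 1.4, 66.9] force: [-0.3, -0.9, 1.3] opening: 0.0418 clock: 20.62 tool_pos: [0.4934, 0.191, 0.0546] orientation: [179.9, 1.6, 93.4] force: [0.1, -0.5, 0.7] opening: 0.0313 t20.62 tcp [493.38 191.04  54.57] rpy [179.92   1.55  93.38] F [ 0.1 -0.5  0.7] M [-0.03  0.03  0.01] open 31.3 j [ 43.  17. -30.   2. -43. 139.]
```

```bash
for k in 1; do python3 -m inch '[{"ax":0,"ay":0,"az":0,"dx":0,"dy":0,"dz":0,"fingers":30},{"ax":0,"ay":0,"az":0,"dx":0,"dy":0,"dz":0,"fingers":29.5}]'|tr '\n' ' ';python3 -m inch '[{"ax":0,"ay":0,"az":0,"dx":0,"dy":0,"dz":0,"fingers":28.5}]'|tr '\n' ' ';python3 -m inch '[{"ax":0,"ay":0,"az":0,"dx":0,"dy":0,"dz":0,"fingers":27},{"ax":0,"ay":0,"az":0,"dx":0,"dy":0,"dz":0,"fingers":26}]'|tr '\n' ' '; done; python3 go.py
```

```text
clock: 20.88 tool_pos: [0.4934, 0.191, 0.0546] orientation: [179.9, 1.6, 93.5] force: [0.1, 0.3, 0.1] opening: 0.0294 clock: 21.0 tool_pos: [0.4934, 0.191, 0.0546] orientation: [179.9, 1.6, 93.5] force: [-1.1, -0.7, 0.4] opening: 0.0286 clock: 21.25 tool_pos: [0.4933, 0.191, 0.0546] orientation: [179.9, 1.6, 93.5] force: [-1.5, -0.6, 0.2] opening: 0.027 t21.25 tcp [493.27 191.01  54.58] rpy [179.93   1.56  93.53] F [-1.5 -0.6  0.2] M [ 0.12  0.47 -0.04] open 27.0 j [ 43.  17. -30.   2. -43. 139.]
```

```bash
python3 -m inch '[{"ax":0,"ay":0.4,"az":0,"dx":-0.4,"dy":0,"dz":-0.7,"fingers":24},{"ax":0,"ay":0.8,"az":0,"dx":-0.8,"dy":0,"dz":-1.4,"fingers":24},{"ax":0,"ay":1.2,"az":0,"dx":-1.1,"dy":0,"dz":-2,"fingers":24},{"ax":0,"ay":1.5,"az":0,"dx":-1.4,"dy":0,"dz":-2.6,"fingers":24},{"ax":0,"ay":1.5,"az":0,"dx":-1.4,"dy":0,"dz":-2.6,"fingers":24}]'|tr '\n' ' ';python3 go.py
```

```text
clock: 21.88 tool_pos: [0.4934, 0.1895, 0.0573] orientation: [179.9, 0.0, 93.5] force: [-1.2, 0.0, 1.0] opening: 0.0272 t21.88 tcp [493.43 189.52  57.27] rpy [1.7992e+02 5.0000e-02 9.3520e+01] F [-1.2  0.   1. ] M [-0.03  0.57 -0.01] open 27.2 j [ 42.  17. -30.   0. -43. 141.]
```

```bash
python3 -m inch '[{"ax":0,"ay":0,"az":10,"dx":0,"dy":0,"dz":0,"fingers":24},{"ax":0,"ay":0,"az":20,"dx":0,"dy":0,"dz":0,"fingers":24},{"ax":0,"ay":0,"az":30,"dx":0,"dy":0,"dz":0,"fingers":24},{"ax":0,"ay":0,"az":40,"dx":0,"dy":0,"dz":0,"fingers":24},{"ax":0,"ay":0,"az":50,"dx":0,"dy":0,"dz":0,"fingers":24},{"ax":0,"ay":0,"az":60,"dx":0,"dy":0,"dz":0,"fingers":24},{"ax":0,"ay":0,"az":70,"dx":0,"dy":0,"dz":0,"fingers":24},{"ax":0,"ay":0,"az":70,"dx":0,"dy":0,"dz":0,"fingers":24}]'|tr '\n' ' ';python3 go.py; for i in 1 2 3; do python3 -m inch '[{"ax":0,"ay":0,"az":8,"dx":0,"dy":0,"dz":0,"fingers":24},{"ax":0,"ay":0,"az":8,"dx":0,"dy":0,"dz":0,"fingers":24}]'|tr '\n' ' ';echo; done
```

```text
clock: 22.88 tool_pos: [0.4933, 0.1897, 0.0571] orientation: [179.9, -0.0, 23.6] force: [-3.4, 1.3, -1.6] opening: 0.0269 t22.88 tcp [493.32 189.72  57.12] rpy [ 1.7992e+02 -4.0000e-02  2.3610e+01] F [-3.4  1.3 -1.6] M [ 0.23  0.98 -0.06] open 26.9 j [ 42.  17. -30.   0. -43.  71.]
clock: 23.12 tool_pos: [0.4933, 0.1897, 0.0572] orientation: [179.9, -0.1, 15.8] force: [-2.2, 2.1, -0.4] opening: 0.0269 
clock: 23.38 tool_pos: [0.4934, 0.1897, 0.0572] orientation: [179.9, -0.1, 7.8] force: [-1.7, 0.6, -0.1] opening: 0.0269 
clock: 23.62 tool_pos: [0.4934, 0.1897, 0.0572] orientation: [180.0, -0.1, -0.1] force: [-2.4, 1.1, -0.3] opening: 0.0269
```

```bash
for i in 1 2 3; do python3 -m inch '[{"ax":0,"ay":0,"az":8,"dx":0,"dy":0,"dz":0,"fingers":24},{"ax":0,"ay":0,"az":8,"dx":0,"dy":0,"dz":0,"fingers":24}]'|tr '\n' ' ';echo; done
```

```text
clock: 23.88 tool_pos: [0.4935, 0.1897, 0.0572] orientation: [180.0, -0.1, -8.1] force: [-2.6, 1.9, -0.6] opening: 0.0274 
clock: 24.12 tool_pos: [0.4935, 0.1897, 0.0573] orientation: [180.0, -0.1, -16.1] force: [-2.7, 0.5, 1.2] opening: 0.0268 
clock: 24.38 tool_pos: [0.4935, 0.1897, 0.0574] orientation: [180.0, -0.1, -24.1] force: [-2.4, 0.9, 2.6] opening: 0.0271
```

```bash
python3 -m inch '[{"ax":0,"ay":0,"az":0,"dx":0,"dy":0,"dz":0,"fingers":34},{"ax":0,"ay":0,"az":0,"dx":0,"dy":0,"dz":0,"fingers":44},{"ax":0,"ay":0,"az":0,"dx":0,"dy":0,"dz":0,"fingers":46},{"ax":0,"ay":0,"az":0,"dx":0,"dy":0,"dz":-10,"fingers":46},{"ax":0,"ay":0,"az":0,"dx":0,"dy":0,"dz":-35,"fingers":46},{"ax":0,"ay":0,"az":0,"dx":0,"dy":0,"dz":-60,"fingers":46},{"ax":0,"ay":0,"az":0,"dx":0,"dy":0,"dz":-68,"fingers":46}]'|tr '\n' ' ';python3 - <<'E'
from h import *
import go
s=snap('side','s7.png')
c=s['image'][150:350,250:450];cv2.imwrite('pics/s7z.png',cv2.resize(cv2.cvtColor(c,cv2.COLOR_RGB2BGR),None,fx=3,fy=3))
go.delta(505.5,-10,115,-86.5)
E
```

```text
clock: 25.25 tool_pos: [0.4943, 0.1904, 0.1274] orientation: [-179.8, -0.2, -24.4] force: [-0.3, 0.2, -0.0] opening: 0.0463 t25.30 tcp [494.29 190.38 127.52] rpy [-179.84   -0.19  -24.43] F [0.6 0.  1.2] M [ 0.02  0.13 -0.03] open 46.1 j [ 42.  12. -26.   0. -52.  23.]
d [ 93.  177.8  12.3] a [-0.25 -0.08 62.07]
```

View pics/s7z.png

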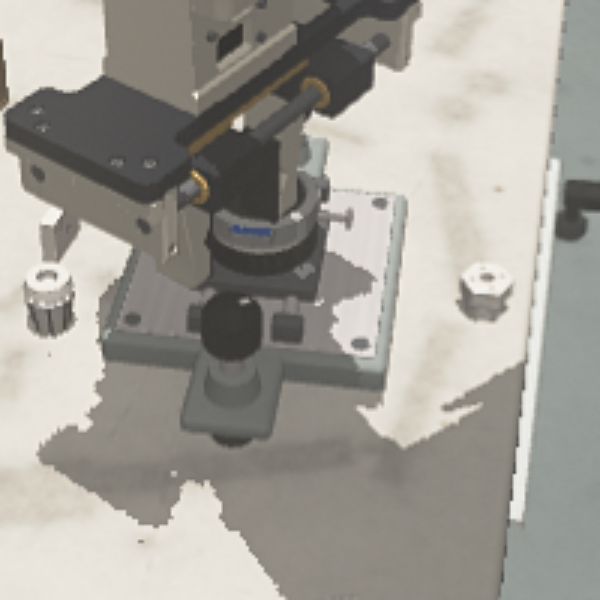

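The base now stands nearly level on its left foot (left knob at (327,259)). Next is the right knob.

```bash
python3 -m inch '[{"ax":0,"ay":0,"az":10,"dx":30,"dy":58,"dz":0,"fingers":44},{"ax":0,"ay":0,"az":62,"dx":60,"dy":115,"dz":0,"fingers":44},{"ax":0,"ay":0,"az":62,"dx":93,"dy":178,"dz":0,"fingers":44},{"ax":0,"ay":0,"az":62,"dx":93,"dy":178,"dz":0,"fingers":44},{"ax":0,"ay":0,"az":62,"dx":93,"dy":178,"dz":12,"fingers":44},{"ax":0,"ay":0,"az":62,"dx":93,"dy":178,"dz":12,"fingers":44},{"ax":0,"ay":0,"az":62,"dx":93,"dy":178,"dz":12,"fingers":44},{"ax":0,"ay":0,"az":62,"dx":93,"dy":178,"dz":12,"fingers":44}]'|tr '\n' ' ';python3 - <<'E'
from h import *
import go
s=snap('side','s8.png')
c=s['image'][140:280,270:400];cv2.imwrite('pics/s8z.png',cv2.resize(cv2.cvtColor(c,cv2.COLOR_RGB2BGR),None,fx=4,fy=4))
print((proj(s,[.5055,-.010,.075])+[1.5,0]-[270,140])*4,(proj(s,[.4935,.1897,.075])+[1.5,0]-[270,140])*4)
go.delta(505.5,-10,56,-86.5)
E
```

```text
clock: 26.3 tool_pos: [0.5043, -0.0107, 0.1132] orientation: [-179.9, -0.1, -86.2] force: [0.2, -0.0, -0.1] opening: 0.0441 [306.16384093 166.84025084] [229.17152965 471.65715213]
t26.35 tcp [504.35 -10.69 113.36] rpy [-1.7992e+02 -5.0000e-02 -8.6280e+01] F [ 0.9  1.  -0.6] M [-0.01  0.14 -0.  ] open 44.0 j [ 21.  11. -29.   0. -50. -18.]
d [-0.7 -1.1 57.4] a [-0.08 -0.05  0.22]
```

View pics/s8z.png

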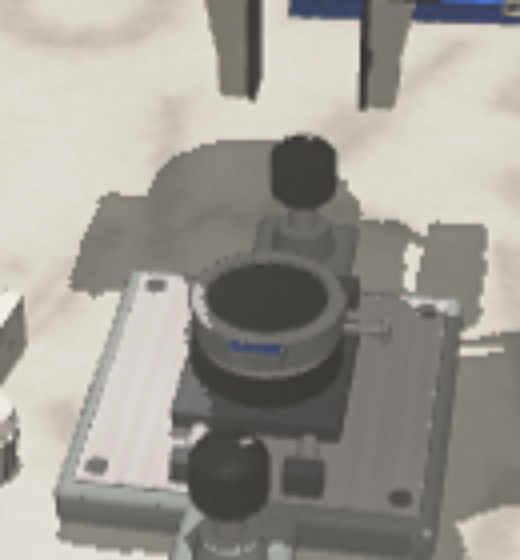

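The right knob is at zoom (304,172), against an expected (306,167), so it agrees to about 1 mm. Going down.

```bash
python3 -m inch '[{"ax":0,"ay":0,"az":0,"dx":-0.7,"dy":-1.6,"dz":10,"fingers":44},{"ax":0,"ay":0,"az":0,"dx":-0.7,"dy":-1.6,"dz":25,"fingers":44},{"ax":0,"ay":0,"az":0,"dx":-0.7,"dy":-1.6,"dz":40,"fingers":44},{"ax":0,"ay":0,"az":0,"dx":-0.7,"dy":-1.6,"dz":53,"fingers":40},{"ax":0,"ay":0,"az":0,"dx":-0.7,"dy":-1.6,"dz":57,"fingers":35},{"ax":0,"ay":0,"az":0,"dx":-0.7,"dy":-1.6,"dz":57,"fingers":33},{"ax":0,"ay":0,"az":0,"dx":-0.7,"dy":-1.6,"dz":57,"fingers":32}]'|tr '\n' ' ';python3 go.py;python3 -m inch '[{"ax":0,"ay":0,"az":0,"dx":0,"dy":0,"dz":0,"fingers":31},{"ax":0,"ay":0,"az":0,"dx":0,"dy":0,"dz":0,"fingers":30}]'|tr '\n' ' ';python3 -m inch '[{"ax":0,"ay":0,"az":0,"dx":0,"dy":0,"dz":0,"fingers":29},{"ax":0,"ay":0,"az":0,"dx":0,"dy":0,"dz":0,"fingers":29}]'|tr '\n' ' '
```

```text
clock: 27.22 tool_pos: [0.5064, -0.0099, 0.0568] orientation: [-179.9, -0.0, -86.5] force: [0.1, 0.2, -0.0] opening: 0.0321 t27.23 tcp [506.38  -9.94  56.84] rpy [-1.7987e+02 -5.0000e-02 -8.6450e+01] F [ 0.1  0.2 -0. ] M [-0.    0.03 -0.  ] open 32.1 j [ 21.  15. -33.   0. -42. -18.]
clock: 27.48 tool_pos: [0.5063, -0.01, 0.0568] orientation: [-179.9, -0.0, -86.5] force: [-0.3, -0.0, -0.3] opening: 0.0306 clock: 27.72 tool_pos: [0.5061, -0.01, 0.0565] orientation: [-179.9, -0.1, -86.5] force: [0.4, -0.2, -0.1] opening: 0.0291
```

```bash
python3 -m inch '[{"ax":0,"ay":0,"az":0,"dx":0,"dy":0,"dz":0,"fingers":28},{"ax":0,"ay":0,"az":0,"dx":0,"dy":0,"dz":0,"fingers":28}]'|tr '\n' ' ';python3 -m inch '[{"ax":0,"ay":0,"az":0,"dx":0,"dy":0,"dz":0,"fingers":26},{"ax":0,"ay":0,"az":0,"dx":0,"dy":0,"dz":0,"fingers":24}]'|tr '\n' ' ';python3 go.py
```

```text
clock: 27.98 tool_pos: [0.5062, -0.01, 0.0565] orientation: [-179.9, -0.1, -86.5] force: [0.6, -0.9, -0.3] opening: 0.0281 clock: 28.22 tool_pos: [0.5062, -0.01, 0.0565] orientation: [-179.9, -0.1, -86.5] force: [1.8, -0.3, -0.4] opening: 0.027 t28.23 tcp [506.24 -10.    56.5 ] rpy [-1.799e+02 -5.000e-02 -8.646e+01] F [ 1.8 -0.3 -0.4] M [-0.05 -0.38 -0.01] open 27.0 j [ 21.  15. -33.   0. -42. -18.]
```

```bash
python3 -m inch '[{"ax":0,"ay":0,"az":8,"dx":0,"dy":0,"dz":0,"fingers":24},{"ax":0,"ay":0,"az":16,"dx":0,"dy":0,"dz":0,"fingers":24},{"ax":0,"ay":0,"az":16,"dx":0,"dy":0,"dz":0,"fingers":24}]'|tr '\n' ' ';echo;for i in 1 2; do python3 -m inch '[{"ax":0,"ay":0,"az":8,"dx":0,"dy":0,"dz":0,"fingers":24},{"ax":0,"ay":0,"az":8,"dx":0,"dy":0,"dz":0,"fingers":24}]'|tr '\n' ' ';echo; done
```

```text
clock: 28.6 tool_pos: [0.5062, -0.0099, 0.0566] orientation: [-179.9, -0.0, -102.4] force: [1.3, 0.6, 2.4] opening: 0.0264 
clock: 28.85 tool_pos: [0.5063, -0.0099, 0.0567] orientation: [-179.9, 0.0, -110.3] force: [-0.1, 1.9, 3.5] opening: 0.027 
clock: 29.1 tool_pos: [0.5063, -0.0099, 0.0567] orientation: [-179.9, 0.0, -118.2] force: [0.8, 0.9, 4.0] opening: 0.027
```

```bash
python3 -m inch '[{"ax":0,"ay":0,"az":0,"dx":0,"dy":0,"dz":0,"fingers":34},{"ax":0,"ay":0,"az":0,"dx":0,"dy":0,"dz":0,"fingers":44},{"ax":0,"ay":0,"az":0,"dx":0,"dy":0,"dz":0,"fingers":46},{"ax":0,"ay":0,"az":0,"dx":0,"dy":0,"dz":-15,"fingers":46},{"ax":0,"ay":0,"az":0,"dx":0,"dy":0,"dz":-38,"fingers":30},{"ax":0,"ay":0,"az":0,"dx":0,"dy":0,"dz":-38,"fingers":10},{"ax":0,"ay":0,"az":0,"dx":0,"dy":0,"dz":-38,"fingers":0},{"ax":0,"ay":0,"az":0,"dx":0,"dy":0,"dz":-37,"fingers":0}]'|tr '\n' ' ';python3 go.py 506.2 -10 90 -118;python3 -m inch '[{"ax":0,"ay":0,"az":0,"dx":0,"dy":0,"dz":2,"fingers":0},{"ax":0,"ay":0,"az":0,"dx":0,"dy":0,"dz":4,"fingers":0}]'|tr '\n' ' '
```

```text
clock: 30.1 tool_pos: [0.5056, -0.0101, 0.0931] orientation: [-179.9, -0.0, -118.5] force: [0.1, 0.1, -0.1] opening: 0.0112 t30.10 tcp [505.61 -10.1   93.1 ] rpy [-1.7993e+02 -3.0000e-02 -1.1846e+02] F [ 0.1  0.1 -0.1] M [ 0.02  0.08 -0.02] open 11.2 j [ 21.  12. -31.   0. -47. -50.]
d [-0.4 -0.5  3.1] a [-0.07 -0.03 -0.46]
clock: 30.35 tool_pos: [0.5058, -0.0101, 0.0889] orientation: [-179.9, -0.0, -118.5] force: [0.1, -0.8, -0.9] opening: 0.0006
```

```bash
for i in 1 2 3 4 5; do python3 -m inch '[{"ax":0,"ay":0,"az":0,"dx":0,"dy":0,"dz":0.3,"fingers":0},{"ax":0,"ay":0,"az":0,"dx":0,"dy":0,"dz":0.3,"fingers":0}]'|tr '\n' ' ';python3 go.py; done
```

```text
clock: 30.6 tool_pos: [0.5059, -0.01, 0.089] orientation: [-179.9, -0.0, -118.5] force: [0.4, -0.7, 0.9] opening: 0.0006 t30.60 tcp [505.9  -10.03  89.  ] rpy [-1.7991e+02 -1.0000e-02 -1.1846e+02] F [ 0.4 -0.7  0.9] M [0.08 0.03 0.04] open 0.6 j [ 21.  13. -31.   0. -46. -50.]
clock: 30.85 tool_pos: [0.506, -0.01, 0.0889] orientation: [-179.9, 0.0, -118.5] force: [-0.6, -0.6, -0.0] opening: 0.0005 t30.85 tcp [505.99 -10.    88.87] rpy [-179.9     0.   -118.46] F [-0.6 -0.6 -0. ] M [ 0.01  0.05 -0.01] open 0.5 j [ 21.  13. -31.   0. -46. -50.]
clock: 31.1 tool_pos: [0.506, -0.01, 0.0886] orientation: [-179.9, 0.0, -118.5] force: [-0.1, -0.5, -0.7] opening: 0.0005 t31.10 tcp [505.97 -10.02  88.55] rpy [-179.9     0.   -118.46] F [-0.1 -0.5 -0.7] M [0.07 0.04 0.  ] open 0.5 j [ 21.  13. -31.   0. -46. -50.]
clock: 31.35 tool_pos: [0.506, -0.01, 0.0882] orientation: [-179.9, -0.0, -118.5] force: [-1.1, -0.2, -0.4] opening: 0.0005 t31.35 tcp [505.97 -10.01  88.24] rpy [-179.9    -0.   -118.46] F [-1.1 -0.2 -0.4] M [0.01 0.04 0.01] open 0.5 j [ 21.  13. -31.   0. -46. -50.]
clock: 31.6 tool_pos: [0.5059, -0.01, 0.0879] orientation: [-179.9, -0.0, -118.5] force: [0.2, -0.0, 0.1] opening: 0.0002 t31.60 tcp [505.94 -10.    87.9 ] rpy [-179.9    -0.   -118.46] F [ 0.2 -0.   0.1] M [0.05 0.04 0.06] open 0.2 j [ 21.  13. -31.   0. -46. -50.]
```

```bash
for i in 1 2 3 4 5; do python3 -m inch '[{"ax":0,"ay":0,"az":0,"dx":0,"dy":0,"dz":0.25,"fingers":0},{"ax":0,"ay":0,"az":0,"dx":0,"dy":0,"dz":0.25,"fingers":0}]'|tr '\n' ' '; echo; done; python3 go.py
```

```text
clock: 31.85 tool_pos: [0.506, -0.01, 0.0877] orientation: [-179.9, 0.0, -118.5] force: [0.7, 0.1, 0.4] opening: 0.0002 
clock: 32.1 tool_pos: [0.506, -0.01, 0.0876] orientation: [-179.9, 0.0, -118.5] force: [-1.3, -0.9, 2.8] opening: 0.0008 
clock: 32.35 tool_pos: [0.5061, -0.0101, 0.0874] orientation: [-179.9, 0.0, -118.5] force: [-1.0, -1.4, 3.8] opening: 0.0005 
clock: 32.6 tool_pos: [0.5061, -0.0101, 0.0872] orientation: [-179.9, -0.0, -118.4] force: [-1.3, -1.9, 6.3] opening: 0.0004 
clock: 32.85 tool_pos: [0.5062, -0.0102, 0.0871] orientation: [-179.9, -0.0, -118.4] force: [-2.0, -1.5, 7.4] opening: 0.0002 
t32.85 tcp [506.16 -10.16  87.09] rpy [-179.87   -0.   -118.45] F [-2.  -1.5  7.4] M [-0.67  0.61 -0.04] open 0.2 j [ 21.  13. -31.   0. -46. -50.]
```

```bash
python3 -m inch '[{"ax":0,"ay":0,"az":0,"dx":0,"dy":0,"dz":-10,"fingers":0},{"ax":0,"ay":0,"az":0,"dx":0,"dy":0,"dz":-18,"fingers":0}]'|tr '\n' ' '; python3 go.py 493.5 189.7 94 -24
```

```text
clock: 33.1 tool_pos: [0.506, -0.0098, 0.1052] orientation: [-179.9, 0.0, -118.5] force: [0.2, 0.5, -0.4] opening: 0.0004 t33.10 tcp [505.96  -9.84 105.17] rpy [-1.7991e+02  1.0000e-02 -1.1846e+02] F [ 0.2  0.5 -0.4] M [ 0.04  0.04 -0.01] open 0.4 j [ 21.  11. -30.   0. -49. -50.]
d [-169.5  106.1   11. ] a [-8.000e-02 -7.000e-02 -9.446e+01]
```

```bash
python3 -m inch '[{"ax":0,"ay":0,"az":0,"dx":-42,"dy":26,"dz":-4,"fingers":0},{"ax":0,"ay":0,"az":0,"dx":-85,"dy":53,"dz":-4,"fingers":0},{"ax":0,"ay":0,"az":0,"dx":-127,"dy":80,"dz":-4,"fingers":0},{"ax":0,"ay":0,"az":0,"dx":-169.5,"dy":106,"dz":-4,"fingers":0},{"ax":0,"ay":0,"az":0,"dx":-169.5,"dy":106,"dz":6,"fingers":0},{"ax":0,"ay":0,"az":0,"dx":-169.5,"dy":106,"dz":14,"fingers":0},{"ax":0,"ay":0,"az":0,"dx":-169.5,"dy":106,"dz":16.5,"fingers":0},{"ax":0,"ay":0,"az":0,"dx":-169.5,"dy":106,"dz":16.5,"fingers":0}]'|tr '\n' ' '; python3 go.py
```

```text
clock: 34.1 tool_pos: [0.4935, 0.1887, 0.0881] orientation: [-179.9, -0.0, -118.5] force: [-0.8, -0.6, 0.0] opening: 0.0003 t34.10 tcp [493.51 188.67  88.09] rpy [-1.7991e+02 -2.0000e-02 -1.1852e+02] F [-0.8 -0.6  0. ] M [ 0.02  0.1  -0.02] open 0.3 j [ 42.  15. -28.   0. -47. -71.]
```

```bash
for i in 1 2 3 4 5 6; do python3 -m inch '[{"ax":0,"ay":0,"az":0,"dx":0,"dy":0,"dz":0.25,"fingers":0},{"ax":0,"ay":0,"az":0,"dx":0,"dy":0,"dz":0.25,"fingers":0}]'|tr '\n' ' '; python3 go.py|cut -c1-95; done
```

```text
clock: 34.35 tool_pos: [0.4938, 0.1891, 0.088] orientation: [-179.9, 0.0, -118.5] force: [-0.6, -0.8, 0.9] opening: 0.0006 t34.35 tcp [493.79 189.11  87.97] rpy [-1.7988e+02  1.0000e-02 -1.1849e+02] F [-0.6 -0.8  0.9] 
clock: 34.6 tool_pos: [0.4937, 0.1894, 0.0877] orientation: [-179.9, -0.0, -118.5] force: [0.7, -1.6, 1.6] opening: 0.0007 t34.60 tcp [493.73 189.37  87.69] rpy [-179.88   -0.   -118.46] F [ 0.7 -1.6  1.6] M [-0.72 -0.
clock: 34.85 tool_pos: [0.4937, 0.1895, 0.0875] orientation: [-179.9, 0.0, -118.4] force: [-0.0, -2.0, 4.1] opening: 0.0002 t34.85 tcp [493.72 189.49  87.45] rpy [-179.88    0.   -118.45] F [-0.  -2.   4.1] M [-0.81 -0.
clock: 35.1 tool_pos: [0.4937, 0.1896, 0.0873] orientation: [-179.9, 0.0, -118.4] force: [0.2, -1.6, 6.3] opening: 0.0004 t35.10 tcp [493.74 189.59  87.29] rpy [-1.7988e+02  1.0000e-02 -1.1845e+02] F [ 0.2 -1.6  6.3] 
clock: 35.35 tool_pos: [0.4938, 0.1896, 0.0872] orientation: [-179.9, 0.0, -118.4] force: [-0.2, -2.5, 6.2] opening: 0.0006 t35.35 tcp [493.79 189.62  87.17] rpy [-1.7988e+02  2.0000e-02 -1.1845e+02] F [-0.2 -2.5  6.2] 
clock: 35.6 tool_pos: [0.4938, 0.1897, 0.0871] orientation: [-179.9, 0.0, -118.4] force: [-0.7, -2.3, 8.4] opening: 0.0007 t35.60 tcp [493.84 189.69  87.06] rpy [-1.7987e+02  3.0000e-02 -1.1844e+02] F [-0.7 -2.3  8.4]
```

The left and right knob tops are at equal height (87.8 and 87.75 mm). Pressing either one now meets about 11 N/mm, against about 6 N/mm with one foot before, so both side feet carry load. I'll retreat and check.

```bash
python3 -m inch '[{"ax":0,"ay":0,"az":0,"dx":0,"dy":0,"dz":-20,"fingers":0},{"ax":0,"ay":0,"az":0,"dx":0,"dy":0,"dz":-70,"fingers":0},{"ax":0,"ay":0,"az":0,"dx":0,"dy":0,"dz":-120,"fingers":0},{"ax":0,"ay":0,"az":0,"dx":50,"dy":-30,"dz":-130,"fingers":0},{"ax":0,"ay":0,"az":0,"dx":100,"dy":-60,"dz":-130,"fingers":0},{"ax":0,"ay":0,"az":0,"dx":150,"dy":-90,"dz":-130,"fingers":0},{"ax":0,"ay":0,"az":0,"dx":200,"dy":-110,"dz":-130,"fingers":0},{"ax":0,"ay":0,"az":0,"dx":250,"dy":-130,"dz":-130,"fingers":0}]'|tr '\n' ' '; python3 go.py 330 -480 215 -118
```

```text
clock: 36.6 tool_pos: [0.4881, -0.0934, 0.2164] orientation: [-179.9, 0.0, -118.5] force: [1.4, 0.7, 0.4] opening: 0.0004 t36.60 tcp [488.06 -93.36 216.41] rpy [-1.7992e+02  4.0000e-02 -1.1845e+02] F [1.4 0.7 0.4] M [ 0.01 -0.08 -0.  ] open 0.4 j [ 12.   4. -22.   0. -64. -40.]
d [415.2 -45.2   1.2] a [-0.08  0.04 -0.45]
```

```bash
python3 -m inch '[{"ax":0,"ay":0,"az":0,"dx":60,"dy":-8,"dz":0,"fingers":0},{"ax":0,"ay":0,"az":0,"dx":120,"dy":-15,"dz":0,"fingers":0},{"ax":0,"ay":0,"az":0,"dx":180,"dy":-20,"dz":0,"fingers":0},{"ax":0,"ay":0,"az":0,"dx":240,"dy":-25,"dz":0,"fingers":0},{"ax":0,"ay":0,"az":0,"dx":300,"dy":-35,"dz":0,"fingers":0},{"ax":0,"ay":0,"az":0,"dx":360,"dy":-40,"dz":0,"fingers":0},{"ax":0,"ay":0,"az":0,"dx":400,"dy":-45,"dz":0,"fingers":0},{"ax":0,"ay":0,"az":0,"dx":400,"dy":-45,"dz":0,"fingers":0}]'|tr '\n' ' '
python3 - <<'E'
from fit import *
S={n:snap(n,n+'9.png') for n in('side','top')}
a=[]
for n,(r0,r1,c0,c1) in {'side':(160,310,230,430),'top':(150,320,190,390)}.items():
    a.append(cv2.resize(cv2.imread(f'pics/{n}9.png')[r0:r1,c0:c1],(400*1,int(400*(r1-r0)/(c1-c0)))))
    b=cv2.resize(cv2.imread(f'pics/{n}0.png')[r0:r1,c0:c1],(400,int(400*(r1-r0)/(c1-c0))));a[-1]=np.hstack([b,a[-1]])
im=np.vstack(a);print(im.shape);cv2.imwrite('pics/cmp9.png',im[:600])
for t in['spanner_nut','collet','gauge_block','base']:
    for n in S: print(t,n,[np.round(d['position'],1).tolist() for d in landmark_of(t,n)[:1]])
E
```

```text
clock: 37.6 tool_pos: [0.3363, -0.4669, 0.2156] orientation: [-180.0, 0.0, -118.7] force: [-0.2, 1.4, -1.1] opening: 0.0004 (640, 800, 3)
spanner_nut side [[413.1, 250.3]]
spanner_nut top [[297.5, 307.0]]
collet side [[266.5, 256.8]]
collet top [[299.2, 305.7]]
gauge_block side [[268.8, 234.0]]
gauge_block top [[303.4, 167.5]]
base side [[337.3, 254.1]]
base top [[287.1, 239.1]]
```

View pics/cmp9.png

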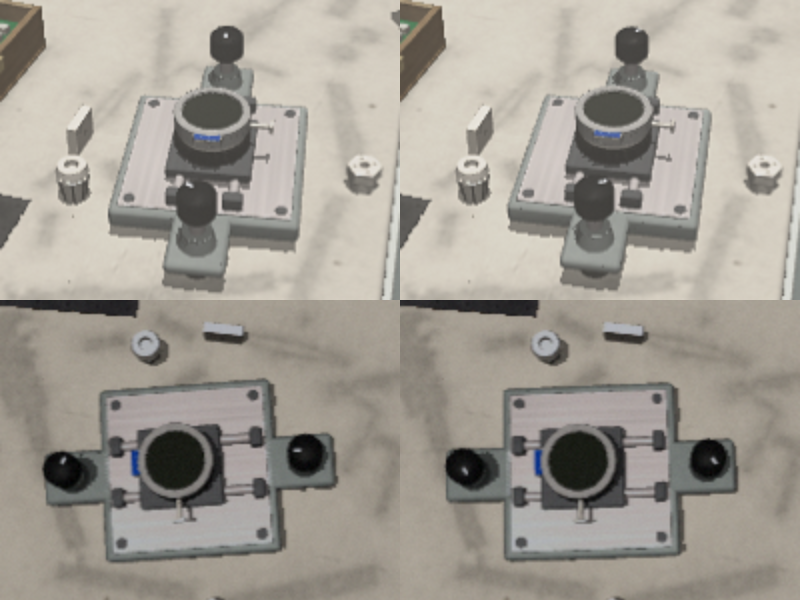

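```bash
python3 -c "
from plant import *
print(get_obs()['clock']); print(close_job())"
```

```text
38.1
the job is handed in; nothing more can be done
None
```

The base now stands level and both side feet carry load, so it should no longer rock. I handed the job in at 38.1 s of the 72 s allowed. One flaw: the base twisted about 2.5° on the bench while I worked.

**What I did**
- I pressed each knob down to feel its foot. The left foot was about 3 mm short of the bench and the right about 6 mm short.
- I turned the right screw clockwise 198°. Then I held the base level by the left knob and turned the left screw 118°, until the foot pushed back with about 3 N. Last, I turned the right screw another 32°, until it pushed back with about 4 N.

**Last checks**
- **Level:** the knob tops are within about 0.1 mm of each other (left 87.8 mm, right 87.75 mm).
- **Side feet:** pressing either knob met resistance at once, about 11 N/mm. It was about 6 N/mm when only one side foot was bearing. From this I judge that both side feet bear about 3–4 N each, and that the middle feet still carry the rest.
- **Small parts:** in the before-and-after pictures, the nut, collet and gauge block have not moved.

**What was not perfect**
- **Twist:** the base turned during the first right-hand stroke because the knob was gripped a little off-centre. Its centre moved about 1 mm or less. I left it, because pushing it back could have disturbed the feet.
- **Foot loads:** they are worked out from force readings with about 1 N of noise, not measured directly.
- **Collet detection:** in the last top picture the network put the collet where the nut is. The picture itself shows it still in place.

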